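# Tamp the tube caps level and shut the bin

### The arm

A 6-joint arm with a two-finger parallel gripper is mounted at the origin on the work surface. World frame = base frame: x ahead of the robot, y to its left, z up, the work surface at z = 0. Lengths are in mm, angles in rad, forces in N, time in s.
With the tool pointing down it reaches from about 300 to 775 mm from the base axis. Payload 14.6 kg.
Tool frame: the origin (TCP) lies on the front face of the gripper's body, between the roots of the fingers; the fingertips stand 97 mm ahead of it and the grasp point (between the pads) lies 78 mm ahead of it; z points along the fingers, y is the direction in which the jaws open and shut (so a half turn about z gives the same grasp; the last joint's range is limited). The gripper opens to 94 mm and grips with 3 to 60 N. Pads are 16 mm wide; open, the fingers measure 119 mm over their backs; the gripper's body (75 mm by 177 mm) begins 78 mm behind the grasp point.
Start: joints at [1.104, 0.3, 1.521, -0, 1.321, -0.067], TCP at [214.076, 506.618, 302.646] pointing down, gripper open.
Joint ranges: [-3.03, 3.03], [-0.79, 2.21], [0.23, 2.52], [-1.04, 4.18], [0, 3.07], [-2.55, 2.55]. Speed limits (rad/s): [2.22, 2.22, 2.57, 3.14, 3.14, 3.14].

### API

Orientations are given as [roll, pitch, yaw] about the fixed x, y, z axes, in that order (R = Rz(yaw) Ry(pitch) Rx(roll)).
In Python, from cell import manip, camera, job gives the robot as it stands.
- The arm moves only by the tool send_rows, never from a script. Its argument "deltas" is a list that holds one entry, the list of rows, each a list of 6 numbers: the shift along the tool's x, y, z scaled (see below), then the turn, a rotation vector about the tool's x, y, z scaled (see below). In form: [[[x, y, z, rx, ry, rz], ...]]. A call has 1 to 10 rows; each row shifts and turns the pose as measured when the row begins, along the tool's axes as they then stand; what a row does not reach is not made up. The controller multiplies each number of a shift by 40 mm and each number of a turn by 0.1 rad. A row lasts 1/10 s, in which the tool goes at most 50 mm and 8.59 degrees, less where a joint would pass 70% of its speed; a pose out of reach is approached as far as the arm can. A call with a number of a shift or a turn outside -1 to 1 is refused whole. A call with a gripper value outside its range is refused whole. "jaw" is the opening, from 0 (shut) to 1 (fully open), set as the call begins (left out, the last holds). The fingers move at their own pace and stop on an object; "grip_force" is the grip in N (left out, the last holds). Time passes only in rows, so rows that do not move let the fingers close. It gives the time, the measured TCP pose, the force and the opening at its end, in the units of the state.
- manip.read_state(): the state, without advancing time (a new reading comes with each control period).
- camera(name): name is "side" or "top" or "wrist"; returns a dict with "frame" (480x640x3 uint8, red, green, blue), "camera_matrix" (3x3 intrinsics, pixels), "position" and "rotation" of the camera in the world; the wrist camera has in their place "mount" (4x4, takes a point from camera to tool coordinates, whose origin is the TCP and whose axes are the flange's). Camera axes: x right, y down, z forward; pixel columns grow to the right and rows downward; lengths in mm; the calibration is good to about 2 mm. A picture is of the moment at which its call begins: read the wrist's pose just before it. There is no depth.
- job.sign_off(): hands the job in, once; it reports no verdict.
The state is a dict: "clock": time; "joints": joint angles; "qd": joint speeds; "effort": joint torques, N m; "eef_pos": TCP position; "eef_rot": TCP orientation; "wrist_force": force on the tool from outside, world axes, zero at the start; "moment": the same for the moment, N m; "finger_gap": finger opening in mm.
Only numpy, scipy, OpenCV 4.12 (cv2) and the standard library are available. Lean on these libraries where they do the work, as an engineer would, in place of code of your own. Each camera call takes 0.05 s, during which the arm holds its last target.

### The job

The blue tube caps are heaped above the rim of their bin, so its sliding cover cannot be shut. Take the hand tamper and press the caps down level, all eight in one layer on the bin floor and none above the rim; use the tamper on them, not the gripper, and leave the cover open meanwhile. Then stand the tamper on its foot on the rack beside the bin, slide the yellow cover fully shut and let go, without disturbing the half coupler or the base plate.

Things in the scene. Friction and masses are not known exactly. Their poses are not given: they have to be found in the camera images.
- cap_bin: Low open galvanised steel bin, fixed to the rack; inside 194 mm (its x) by 204 mm (its y), 66 mm deep, walls and floor 5 mm thick, rim 71 mm above the work surface. Origin: centre of its underside; z up, x from near wall to far wall (away from the robot). Dark guide rails on its +y and -y sides stand to 83 mm and run on 223 mm behind the far wall, where the yellow cover lies when open.
- lid (a joint): Travel of the bin's yellow sliding cover (m): 0 = fully open, its near edge 10 mm behind the bin's far wall; 0.214 = fully shut against its stop, covering the bin. It shuts towards the bin's -x. Stiff: about 7 N of sliding friction, a little more at speed; stays where left. Its underside runs 73.5 mm above the work surface.
- lid_handle (a point): Middle of the cover's black bar handle: a bar 14 mm wide (bin x), 110 mm long (bin y), 14 mm high, on two posts 96 mm apart. It lies 112.5 mm above the work surface, 36 mm above the cover's top face, 25 mm behind the cover's near edge; in the bin's frame at x = 0.137 m - joint value, y = 0. Can be pinched across its 14 mm or hooked from behind.
- tamper: Hand tamper, 0.4 to 0.63 kg: square flat aluminium foot 100 x 100 x 10 mm with an upright square ash handle 30 x 30 mm in its middle, its red top end 125 mm above the foot's underside; a dark collar 44 mm square reaches 20 mm up. Starts standing on its foot beside the bin. Origin: centre of the foot's underside; z up along the handle; x and y square to the sides of foot and handle.
- half_coupler: Dull grey cast half coupler for scaffold tube, about 50 x 80 x 75 mm, loose on the rack; bystander. Origin: centre of its underside.
- base_plate: Steel scaffold base plate, 150 x 150 x 6 mm with a 38 mm spigot 60 mm high, loose on the rack; bystander. Origin: centre of its underside.
- oak_plank: Scarred oak plank 500 x 150 x 38 mm, fixed, with a steel toggle clamp (red rubber handle) pinning a galvanised girder coupler, up to 145 mm high; bystander. Origin: centre of the plank's underside, x along it.
- cap0: Blue tube cap, a domed plug 60 mm across, 52 mm high, 45 g; eight alike, loose in the bin: six on its floor and two heaped on them, standing about 20 mm above the rim. Origin: the cap's middle, 31 mm above the work surface when flat on the bin floor. The floor has room for all eight: a heaped cap pressed from above with up to 20 N pushes its neighbours apart and drops; it may take several presses.
- cap1: Another blue tube cap, like cap0; origin at its middle.
- cap2: Another blue tube cap, like cap0; origin at its middle.
- cap3: Another blue tube cap, like cap0; origin at its middle.
- cap4: Another blue tube cap, like cap0; origin at its middle.
- cap5: Another blue tube cap, like cap0; origin at its middle.
- cap6: Another blue tube cap, like cap0; origin at its middle.
- cap7: Another blue tube cap, like cap0; origin at its middle.
Not all that is in view belongs to the job. Several things have the shape of the tamper; the one meant has the colours described above.

How it is judged (in metres and radians):
On the way, in this order (a step that is already met when the one before it is completed fails the run):
1. the tamper presses on a cap (over 2 N) ((contact force between tamper and cap0 above 2 N or contact force between tamper and cap1 above 2 N or contact force between tamper and cap2 above 2 N or contact force between tamper and cap3 above 2 N or contact force between tamper and cap4 above 2 N or contact force between tamper and cap5 above 2 N or contact force between tamper and cap6 above 2 N or contact force between tamper and cap7 above 2 N)).
2. all eight caps lie level in the bin (each cap's middle less than 40 mm above the bin floor) while the cover is still open (joint below 0.06) (z of each of cap0, cap1, cap2, cap3, cap4, cap5, cap6, cap7 in the frame of cap_bin below 0.045 m and horizontal distance between each of cap0, cap1, cap2, cap3, cap4, cap5, cap6, cap7 and cap_bin below 0.112 m and value of joint lid below 0.06 m), for 0.3 s.
At the end, for the whole second after the job is handed in: All eight caps lie level in the bin: each cap's middle under 40 mm above the bin floor (26 when flat, 55 or more when heaped) and within 112 mm of the bin's centre. The cover is within 10 mm of its shut stop. The tamper stands on its foot on the rack outside the bin, upright within 0.1 rad, at rest (z of each of cap0, cap1, cap2, cap3, cap4, cap5, cap6, cap7 in the frame of cap_bin below 0.045 m and horizontal distance between each of cap0, cap1, cap2, cap3, cap4, cap5, cap6, cap7 and cap_bin below 0.112 m and value of joint lid above 0.204 m and height (world z) of tamper below 0.008 m and angle between tamper's own z axis and vertical below 0.1 rad and linear speed of tamper below 0.02 m/s and horizontal distance between tamper and cap_bin above 0.13 m); the robot touches nothing.
It fails at once if the gripper's fingers press on a cap (over 5 N) (contact force between the fingers and cap0 above 5 N or contact force between the fingers and cap1 above 5 N or contact force between the fingers and cap2 above 5 N or contact force between the fingers and cap3 above 5 N or contact force between the fingers and cap4 above 5 N or contact force between the fingers and cap5 above 5 N or contact force between the fingers and cap6 above 5 N or contact force between the fingers and cap7 above 5 N).
It fails at once if the half coupler or the base plate is shifted by more than 30 mm (distance of any of half_coupler, base_plate from where it was at the start of the episode above 0.03 m).
It also fails if it takes over 67 s, if anything falls off the work surface, if the arm or the gripper's body presses on something with over 40 N, if the wrist force passes 120 N, or if a joint passes its speed limit or range.

## Working session

There is one attempt and no reset: what is moved stays moved. The work goes in short steps, Python scripts to look and compute and a tool call to move; the robot and the scene stay as the last step left them, time stands still between calls to the robot, and variables do not carry over. Pictures are saved under pics/ and viewed, and the job is handed in when it is done.

Besides the shell and the picture viewer there is one more tool, called after ">>>" as name([rows], argument=value, ...), one row to a line, values as JSON. send_rows: Moves the arm, as the interface text tells. Shifts and turns lie within -1 to 1; 1 stands for 40 mm of shift or 0.1 rad of turn. Its arguments: {"type":"object","properties":{"deltas":{"type":"array","items":{"type":"array","items":{"type":"array","items":{"type":"number"}}}},"jaw":{"type":"number"},"grip_force":{"type":"number"}},"required":["deltas"]}

```bash
ls; mkdir -p pics
python3 - <<'E'
from cell import manip,camera,job
import cv2,numpy as np
s=manip.read_state();print(s)
for n in("side","top","wrist"):
    c=camera(n);cv2.imwrite(f"pics/{n}0.png",c["frame"][:,:,::-1])
    print(n,{k:np.round(np.array(v),3).tolist() for k,v in c.items() if k!="frame"})
E
```

```text
pics
{'clock': 0.0, 'joints': array([ 1.10444227e+00,  3.00477406e-01,  1.52158210e+00,  1.29255867e-06,
        1.32065662e+00, -6.65857013e-02]), 'qd': array([ 3.10139607e-05, -2.25738580e-03,  1.18382351e-04,  1.74242236e-03,
       -8.29438317e-04,  1.02941093e-03]), 'effort': array([ 2.06467776e-03, -5.31797898e+01, -3.52752221e+01,  7.09346286e-02,
        2.42553593e-02, -7.89992328e-05]), 'eef_pos': array([213.99354742, 506.50712284, 302.08236874]), 'eef_rot': array([-3.14047175e+00, -7.60010740e-05,  2.74182393e+00]), 'wrist_force': array([-0.49051552, -0.13859933, -0.15393465]), 'moment': array([ 0.0145487 ,  0.01849842, -0.00598782]), 'finger_gap': 94.08807723585268}
side {'camera_matrix': [[535.084, 0.0, 317.85], [0.0, 535.084, 247.035], [0.0, 0.0, 1.0]], 'position': [-237.336, 920.163, 967.586], 'rotation': [-2.205, -0.019, -2.436]}
top {'camera_matrix': [[444.17, 0.0, 325.31], [0.0, 444.17, 241.134], [0.0, 0.0, 1.0]], 'position': [464.162, -15.967, 1188.307], 'rotation': [-3.084, 0.022, -1.555]}
wrist {'camera_matrix': [[422.446, 0.0, 313.383], [0.0, 422.446, 236.168], [0.0, 0.0, 1.0]], 'mount': [[-0.0, -0.959, -0.282, 82.907], [1.0, -0.0, -0.0, 0.327], [0.0, -0.282, 0.959, -81.755], [0.0, 0.0, 0.0, 1.0]]}
```

View pics/top0.png

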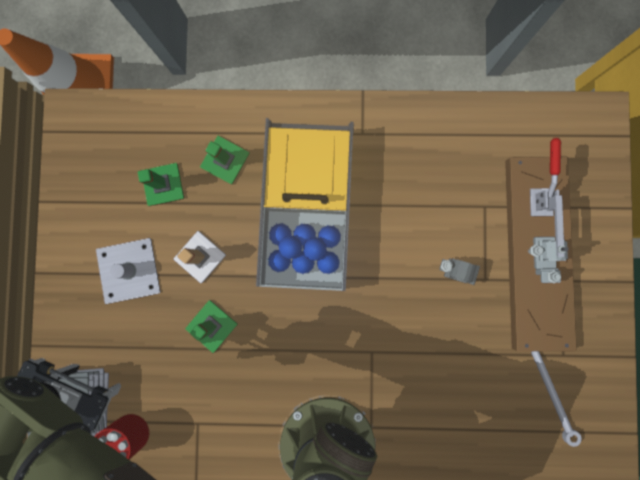

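View pics/side0.png

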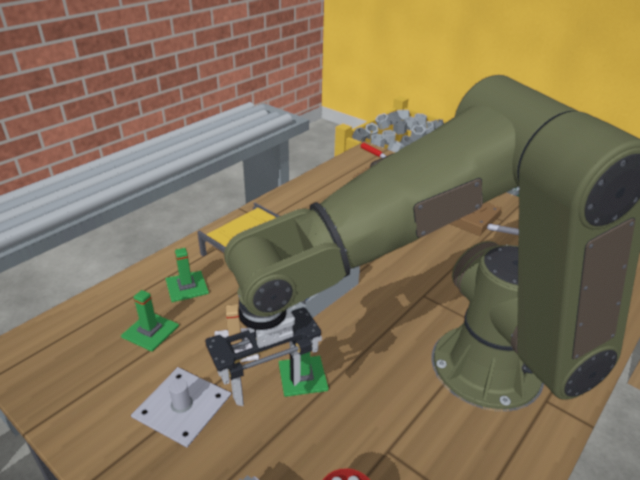

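View pics/wrist0.png

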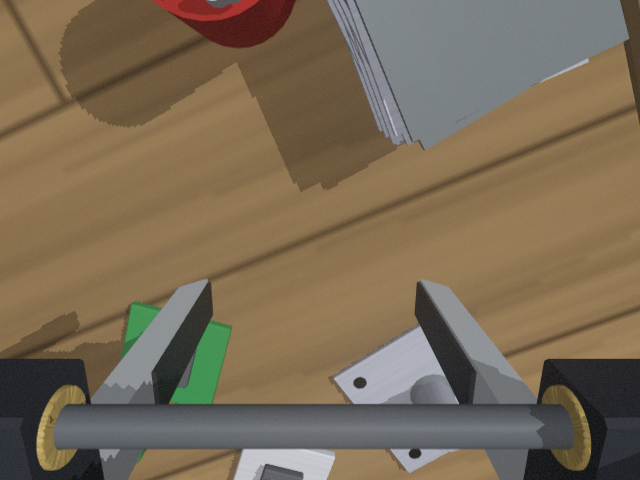

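The tamper-shaped candidates in the top view are three green ones at (225,158), (161,184) and (211,326), plus one with an aluminium foot and a wood handle at (198,257). Only the last fits the description; I'll check it in an enlarged crop.

```bash
python3 - <<'E'
import cv2,numpy as np
t=cv2.imread("pics/top0.png")
a=cv2.resize(t[215:300,85:245],None,fx=5,fy=5,interpolation=cv2.INTER_CUBIC);cv2.imwrite("pics/cropA.png",a)
b=cv2.resize(t[110:300,245:370],None,fx=3.1,fy=3.1,interpolation=cv2.INTER_CUBIC);cv2.imwrite("pics/cropB.png",b)
E
cat > h.py <<'E'
import numpy as np,cv2
from scipy.spatial.transform import Rotation as R
K=np.array([[444.17,0,325.31],[0,444.17,241.134],[0,0,1]])
P=np.array([464.162,-15.967,1188.307]); 
import json
def top():
    from cell import camera
    return camera("top")
def pt(u,v,z,K,Rm,P):
    d=Rm@np.linalg.inv(K)@np.array([u,v,1.]);return P+d*(z-P[2])/d[2]
def rot(r):
    r=np.asarray(r,float)
    return r if r.shape==(3,3) else R.from_euler('xyz',r).as_matrix()
E
python3 - <<'E'
from h import *
Rt=rot([-3.084,.022,-1.555])
for n,u,v,z in [("binNL",258,288,71),("binNR",346,289,71),("rear L rail",266,122,83),("rear R",352,124,83),("foot c",198,257,10),("foot l",174,255,10),("foot r",223,257,10),("foot t",201,232,10),("foot b",200,282,10),("handle top",190,255,125),("coupler",460,270,40)]:
    print(n,pt(u,v,z,K,Rt,P).round(1))
E
```

```text
binNL [407.8 177.   71. ]
binNR [409. -44.  71.]
rear L rail [828.4 164.8  83. ]
rear R [825.1 -53.4  83. ]
foot c [484.3 350.2  10. ]
foot l [488.7 415.   10. ]
foot r [485.4 283.1  10. ]
foot t [551.4 344.3  10. ]
foot b [418.  342.7  10. ]
handle top [486.9 334.1 125. ]
coupler [ 460.9 -336.1   40. ]
```

View pics/cropA.png

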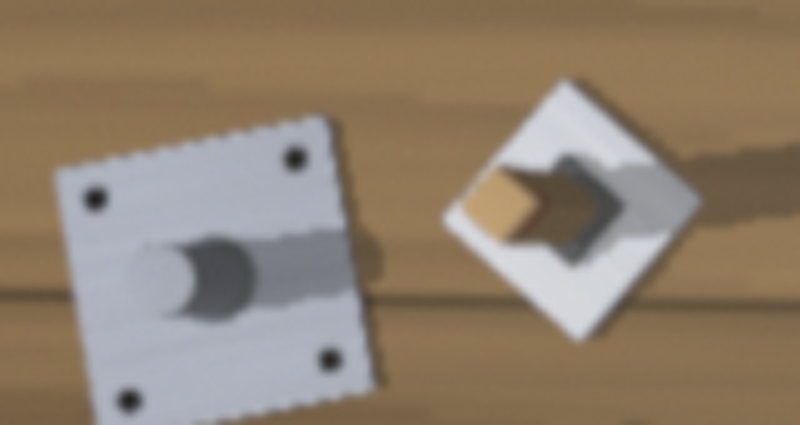

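View pics/cropB.png

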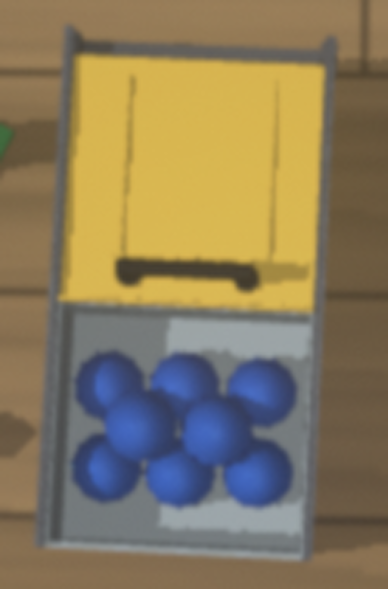

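Run:
```python
import cv2,numpy as np
t=cv2.imread("pics/side0.png")
a=cv2.resize(t[230:420,110:350],None,fx=3.3,fy=3.1,interpolation=cv2.INTER_CUBIC);cv2.imwrite("pics/cropC.png",a)
t=cv2.imread("pics/top0.png")
a=cv2.resize(t[130:350,130:250],None,fx=2.7*1.4,fy=2.7,interpolation=cv2.INTER_CUBIC);cv2.imwrite("pics/cropD.png",a)
```

```text
(no output)
```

View pics/cropC.png

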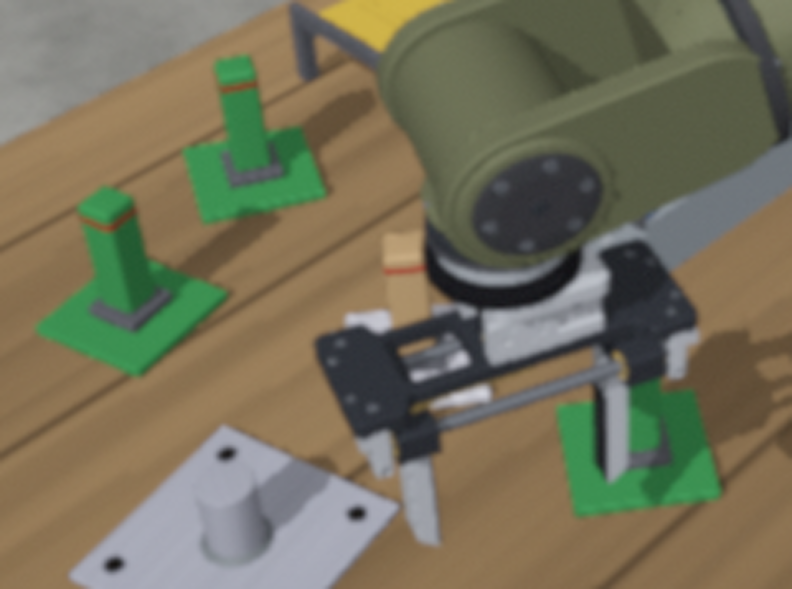

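View pics/cropD.png

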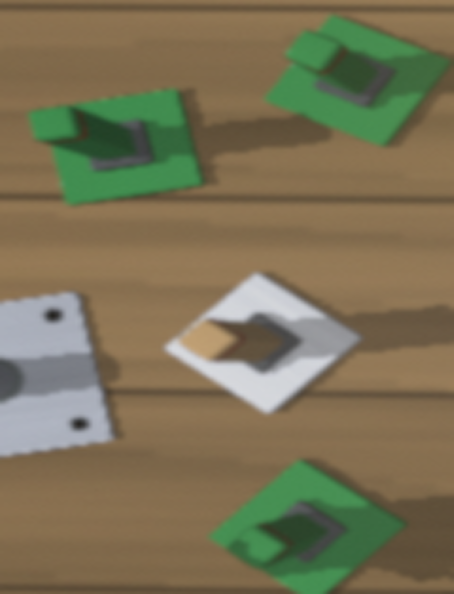

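The crop confirms it: the tool at (198,257) has an aluminium foot, an ash handle and a red band at the top end. The green ones are decoys. Next I'll measure it.

Run:
```python
from h import *
Rt=rot([-3.084,.022,-1.555])
def A(x,y,z): return pt(85+x/5,215+y/5,z,K,Rt,P)
def B(x,y,z): return pt(245+x/3.1,110+y/3.1,z,K,Rt,P)
f=[A(*p,10)[:2] for p in [(568,80),(703,203),(580,340),(443,218)]]
f=np.array(f);print(f.round(1),f.mean(0).round(1),[np.linalg.norm(f[i]-f[i-1]).round(1) for i in range(4)])
d=f[1]-f[0];print("foot yaw",np.degrees(np.arctan2(*(f[0]-f[3])[::-1])),np.degrees(np.arctan2(d[1],d[0])))
h=np.array([A(*p,125)[:2] for p in [(503,166),(540,205),(503,243),(463,208)]]);print("htop",h.round(1),h.mean(0))
for n,x,y,z in [("nearL out",38,545,71),("nearR out",309,557,71),("rearL",71,30,83),("rearR",333,42,83),("farinL",62,303,71),("h L",120,272,118),("h R",255,280,118),("handle hi",185,264,119.5)]:print(n,B(x,y,z).round(1))
for n,x,y,z in [("capU1",140,425,86),("capU2",218,430,86),("a",108,385,50),("b",183,387,50),("c",262,392,50),("d",107,466,50),("e",180,472,50),("f",258,473,50)]:print(n,B(x,y,z).round(1))
```

```text
[[553.9 350.9]
 [489.2 276.3]
 [415.4 340. ]
 [479.1 415.7]] [484.4 345.7] [np.float64(99.1), np.float64(98.8), np.float64(97.5), np.float64(99.0)]
foot yaw -40.8895199721999 -130.9617758356228
htop [[503.1 345.3]
 [484.6 326.7]
 [466.  344. ]
 [482.6 364. ]] [484.0850643  345.00973873]
nearL out [413.2 179.   71. ]
nearR out [407.3 -40.8  71. ]
rearL [834.4 160.1  83. ]
rearR [826.3 -54.5  83. ]
farinL [610.9 164.1  71. ]
h L [629.8 111.5 118. ]
h R [624.8   5.4 118. ]
handle hi [636.5  60.4 119.5]
capU1 [511.2  96.5  86. ]
capU2 [508.1  33.8  86. ]
a [545.6 127.5  50. ]
b [544.8  65.1  50. ]
c [ 5.416e+02 -5.000e-01  5.000e+01]
d [478.4 126.9  50. ]
e [474.3  66.3  50. ]
f [474.5   1.8  50. ]
```

```bash
cat >> h.py <<'E'
def plan(tx,ty,tz,yawdeg=None,n=None,step=38):
    from cell import manip
    s=manip.read_state();p=np.array(s["eef_pos"]);Rm=R.from_euler('xyz',s["eef_rot"])
    print("t",round(s["clock"],2),"pos",p.round(1),"rot",np.degrees(s["eef_rot"]).round(2),"F",s["wrist_force"].round(1),"gap",round(s["finger_gap"],1))
    t=np.array([tx,ty,tz],float)
    if yawdeg is None: yawdeg=np.degrees(s["eef_rot"][2])
    Rt=R.from_euler('xyz',[np.pi,0,np.radians(yawdeg)])
    w=(Rm.inv()*Rt).as_rotvec()
    if n is None:
        n=max(int(np.ceil(np.linalg.norm(t-p)/step)),int(np.ceil(np.linalg.norm(w)/.095)),1)
    rows=[]
    for i in range(n):
        d=Rm.inv().apply((t-p)/n)/40
        rows.append([round(float(v),2) for v in np.r_[d,w/n/.1]]);Rm=Rm*R.from_rotvec(w/n)
    print(n,"rows",rows)
E
python3 -c "
from h import *
plan(484.3,345.4,290,139.1)"
```

```text
t 0.15 pos [214.  506.5 302.2] rot [-179.95   -0.    157.09] F [-0.3 -0.8 -0.6] gap 93.5
9 rows [[-0.87, -0.12, 0.03, -0.0, 0.0, 0.35], [-0.87, -0.09, 0.03, -0.0, 0.0, 0.35], [-0.87, -0.06, 0.03, -0.0, 0.0, 0.35], [-0.87, -0.03, 0.03, -0.0, 0.0, 0.35], [-0.87, 0.0, 0.03, -0.0, 0.0, 0.35], [-0.87, 0.03, 0.03, -0.0, 0.0, 0.35], [-0.87, 0.06, 0.03, -0.0, 0.0, 0.35], [-0.87, 0.09, 0.03, -0.0, 0.0, 0.35], [-0.87, 0.12, 0.03, -0.0, 0.0, 0.35]]
```

>>> send_rows([
  [[-0.87, -0.12, 0.03, 0, 0, 0.35], [-0.87, -0.09, 0.03, 0, 0, 0.35], [-0.87, -0.06, 0.03, 0, 0, 0.35], [-0.87, -0.03, 0.03, 0, 0, 0.35], [-0.87, 0, 0.03, 0, 0, 0.35], [-0.87, 0.03, 0.03, 0, 0, 0.35], [-0.87, 0.06, 0.03, 0, 0, 0.35], [-0.87, 0.09, 0.03, 0, 0, 0.35], [-0.87, 0.12, 0.03, 0, 0, 0.35], [0, 0, 0, 0, 0, 0]],
], jaw=1)

```text
clock: 1.15
eef_pos: [492.3, 337.0, 288.3]
eef_rot: [-3.136, -0.0, 2.417]
wrist_force: [-0.9, 0.2, -0.4]
finger_gap: 94.1
```

```bash
python3 -c "
from h import *
plan(484.3,345.4,175,139.1)
from cell import camera
for n in('wrist','top'): cv2.imwrite(f'pics/{n}1.png',camera(n)['frame'][:,:,::-1])"
```

```text
t 1.15 pos [492.3 337.  288.3] rot [-1.7970e+02 -2.0000e-02  1.3847e+02] F [-0.9  0.2 -0.4] gap 94.1
3 rows [[0.1, 0.01, 0.94, -0.02, -0.0, -0.04], [0.1, 0.01, 0.94, -0.02, -0.0, -0.04], [0.1, 0.01, 0.94, -0.02, -0.0, -0.04]]
```

View pics/wrist1.png

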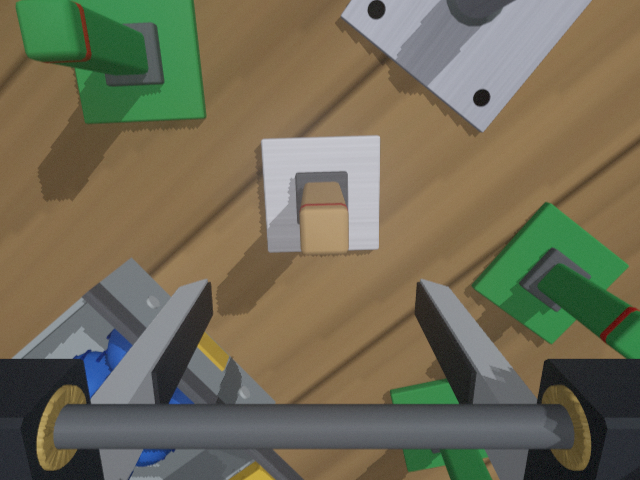

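View pics/top1.png

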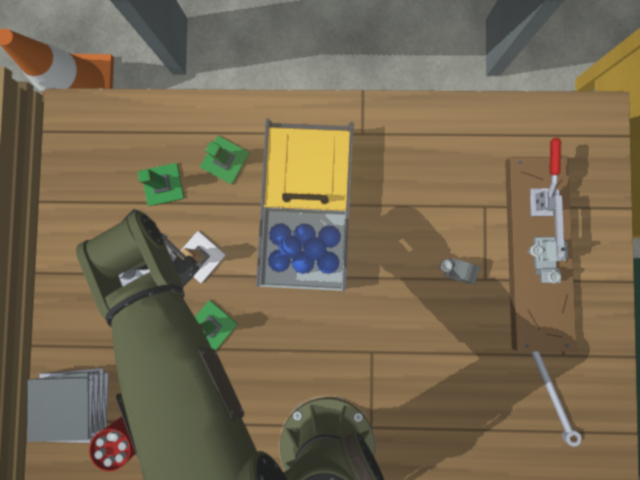

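```bash
cat >> h.py <<'E'
M=np.array([[0,-.959,-.282,82.907],[1,0,0,.327],[0,-.282,.959,-81.755]])
Kw=np.array([[422.446,0,313.383],[0,422.446,236.168],[0,0,1]])
def wpt(u,v,z,pos,rot):
    Rm=R.from_euler('xyz',rot).as_matrix()
    return pt(u,v,z,Kw,Rm@M[:,:3],np.array(pos)+Rm@M[:,3])
E
python3 -c "
from h import *
pos=[492.3,337,288.3];r=[-3.136,0,2.4168]
for u,v in [(301,252),(347,252),(347,207),(302,207)]: print(wpt(u,v,125,pos,r).round(1))
for u,v in [(262,140),(380,137),(379,249),(268,252)]: print(wpt(u,v,10,pos,r).round(1))
"
```

```text
[486.3 331.4 125. ]
[504.9 352.5 125. ]
[483.5 370.6 125. ]
[465.8 350.6 125. ]
[417.8 344.1  10. ]
[481.  419.2  10. ]
[556.6 357.   10. ]
[492.8 280.4  10. ]
```

```bash
python3 -c "
from h import *
plan(485.5,348.5,176,138.8)"
```

```text
t 1.25 pos [489.9 338.9 288.5] rot [-1.7971e+02 -6.0000e-02  1.3868e+02] F [-0.5  0.7 -0.1] gap 93.6
3 rows [[0.08, 0.04, 0.94, -0.02, -0.0, -0.01], [0.08, 0.04, 0.94, -0.02, -0.0, -0.01], [0.08, 0.04, 0.94, -0.02, -0.0, -0.01]]
```

>>> send_rows([
  [[0.1, 0.05, 0.75, -0.02, 0, 0], [0.12, 0.1, 0.5, -0.02, 0, 0], [0, 0, 0, 0, 0, 0], [0, 0, 0, 0, 0, 0]],
])

```text
clock: 1.65
eef_pos: [484.1, 352.0, 238.7]
eef_rot: [3.141, -0.001, 2.426]
wrist_force: [0.2, 0.6, 0.2]
finger_gap: 94.2
```

```bash
python3 -c "
from h import *
plan(485.5,348.5,176,138.8)
from cell import camera
for n in('wrist',): cv2.imwrite(f'pics/{n}2.png',camera(n)['frame'][:,:,::-1])"
```

```text
t 1.65 pos [484.1 352.  238.7] rot [ 1.7997e+02 -6.0000e-02  1.3899e+02] F [0.2 0.6 0.2] gap 94.2
2 rows [[-0.04, -0.02, 0.78, 0.0, -0.01, 0.02], [-0.04, -0.02, 0.78, 0.0, -0.01, 0.02]]
```

View pics/wrist2.png

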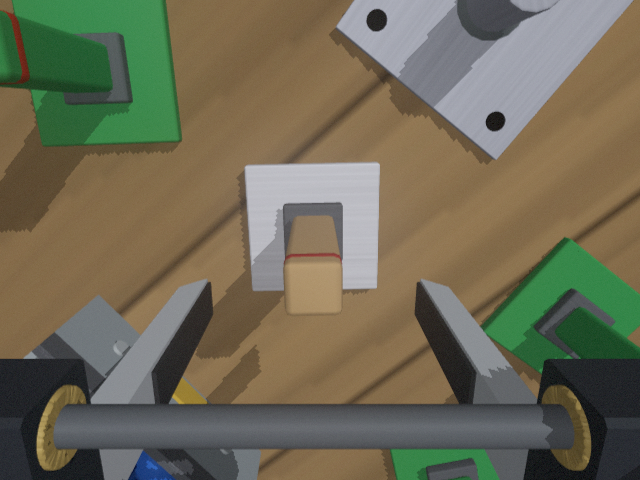

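```bash
python3 -c "
from h import *
pos=[484.1,352,238.7];r=[3.141,-.001,2.426]
print(wpt(313.5,286,125,pos,r).round(1)); print(wpt(312,227,10,pos,r).round(1))
for u,v in [(246,166),(379,163),(377,288),(253,290)]: print(wpt(u,v,10,pos,r).round(1))
"
```

```text
[484.7 352.1 125. ]
[484.4 351.   10. ]
[417.9 344.9  10. ]
[480.  419.6  10. ]
[556.1 357.   10. ]
[492.7 281.5  10. ]
```

>>> send_rows([
  [[0, 0, 0.7, 0, 0, 0], [0, 0, 0.6, 0, 0, 0], [0, 0, 0.15, 0, 0, 0], [0, 0, 0.1, 0, 0, 0], [0, 0, 0, 0, 0, 0]],
])

```text
clock: 2.2
eef_pos: [485.0, 353.6, 181.9]
eef_rot: [3.132, 0.002, 2.428]
wrist_force: [-0.2, 0.7, -0.4]
finger_gap: 93.9
```

>>> send_rows([
  [[0, 0, 0.1, 0.08, -0.02, 0], [0, 0, 0, 0, 0, 0], [0, 0, 0, 0, 0, 0], [0, 0, 0, 0, 0, 0], [0, 0, 0, 0, 0, 0], [0, 0, 0, 0, 0, 0], [0, 0, 0, 0, 0, 0]],
], jaw=0, grip_force=50)

```text
clock: 2.9
eef_pos: [485.8, 354.1, 181.2]
eef_rot: [3.137, 0.005, 2.428]
wrist_force: [1.1, 0.1, -1.1]
finger_gap: 41.6
```

```bash
python3 -c "
from h import *
plan(485,353.6,330,139)"
```

```text
t 2.9 pos [485.8 354.1 181.2] rot [179.71   0.29 139.09] F [ 1.1  0.1 -1.1] gap 41.6
4 rows [[-0.0, -0.0, -0.93, 0.01, 0.01, 0.0], [-0.0, -0.0, -0.93, 0.01, 0.01, 0.0], [-0.0, -0.0, -0.93, 0.01, 0.01, 0.0], [0.0, -0.0, -0.93, 0.01, 0.01, 0.0]]
```

>>> send_rows([
  [[0, 0, 0, 0, 0, 0], [0, 0, 0, 0, 0, 0], [0, 0, 0, 0, 0, 0], [0, 0, 0, 0, 0, 0]],
])

```text
clock: 3.3
eef_pos: [485.5, 353.9, 180.9]
eef_rot: [3.138, 0.005, 2.428]
wrist_force: [-0.5, -0.4, 0.3]
finger_gap: 29.6
```

>>> send_rows([
  [[0, 0, -0.4, 0, 0, 0], [0, 0, -0.7, 0, 0, 0], [0, 0, -0.9, 0, 0, 0], [0, 0, -0.9, 0, 0, 0], [0, 0, -0.4, 0, 0, 0], [0, 0, 0, 0, 0, 0], [0, 0, 0, 0, 0, 0]],
])

```text
clock: 4.0
eef_pos: [483.8, 353.3, 311.3]
eef_rot: [-3.135, 0.001, 2.428]
wrist_force: [0.4, 0.1, -6.2]
finger_gap: 29.3
```

```bash
python3 -c "
from h import *
plan(511,240,315,177.8)
from cell import camera
for n in('side','top'): cv2.imwrite(f'pics/{n}3.png',camera(n)['frame'][:,:,::-1])"
```

```text
t 4.0 pos [483.8 353.3 311.3] rot [-1.7963e+02  8.0000e-02  1.3909e+02] F [ 0.4  0.1 -6.2] gap 29.3
8 rows [[-0.3, -0.21, -0.01, -0.01, -0.0, -0.84], [-0.28, -0.24, -0.01, -0.01, -0.0, -0.84], [-0.26, -0.26, -0.01, -0.01, -0.0, -0.84], [-0.23, -0.28, -0.01, -0.01, -0.0, -0.84], [-0.21, -0.3, -0.01, -0.01, -0.0, -0.84], [-0.18, -0.31, -0.01, -0.01, -0.0, -0.84], [-0.16, -0.33, -0.01, -0.01, -0.0, -0.84], [-0.13, -0.34, -0.01, -0.01, -0.0, -0.84]]
```

View pics/side3.png

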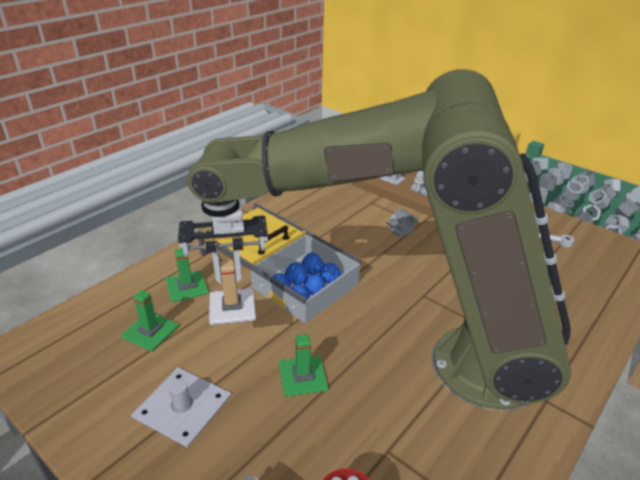

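>>> send_rows([
  [[-0.3, -0.21, 0, 0, 0, -0.84], [-0.28, -0.24, 0, 0, 0, -0.84], [-0.26, -0.26, 0, 0, 0, -0.84], [-0.23, -0.28, 0, 0, 0, -0.84], [-0.21, -0.3, 0, 0, 0, -0.84], [-0.18, -0.31, 0, 0, 0, -0.84], [-0.16, -0.33, 0, 0, 0, -0.84], [-0.13, -0.34, 0, 0, 0, -0.84], [0, 0, 0, 0, 0, 0], [0, 0, 0, 0, 0, 0]],
])

```text
clock: 5.1
eef_pos: [511.0, 235.2, 296.7]
eef_rot: [-3.126, -0.023, 3.126]
wrist_force: [-0.4, -0.2, -4.8]
finger_gap: 29.9
```

```bash
python3 -c "
from h import *
plan(510,65,315,177.8)
from cell import camera
for n in('side','top','wrist'): cv2.imwrite(f'pics/{n}4.png',camera(n)['frame'][:,:,::-1])
t=cv2.imread('pics/side4.png');cv2.imwrite('pics/cropE.png',cv2.resize(t[190:330,200:380],None,fx=4.2,fy=4.2,interpolation=cv2.INTER_CUBIC))
t=cv2.imread('pics/top4.png');cv2.imwrite('pics/cropF.png',cv2.resize(t[180:300,245:365],None,fx=5,fy=5,interpolation=cv2.INTER_CUBIC))"
```

```text
t 5.1 pos [511.  235.2 296.7] rot [-179.1    -1.35  179.08] F [-0.4 -0.2 -4.8] gap 29.9
5 rows [[-0.01, -0.85, -0.08, -0.03, -0.05, 0.04], [-0.01, -0.85, -0.08, -0.03, -0.05, 0.04], [-0.01, -0.85, -0.08, -0.03, -0.05, 0.04], [-0.02, -0.85, -0.09, -0.03, -0.05, 0.04], [-0.02, -0.85, -0.09, -0.03, -0.05, 0.04]]
```

View pics/cropE.png

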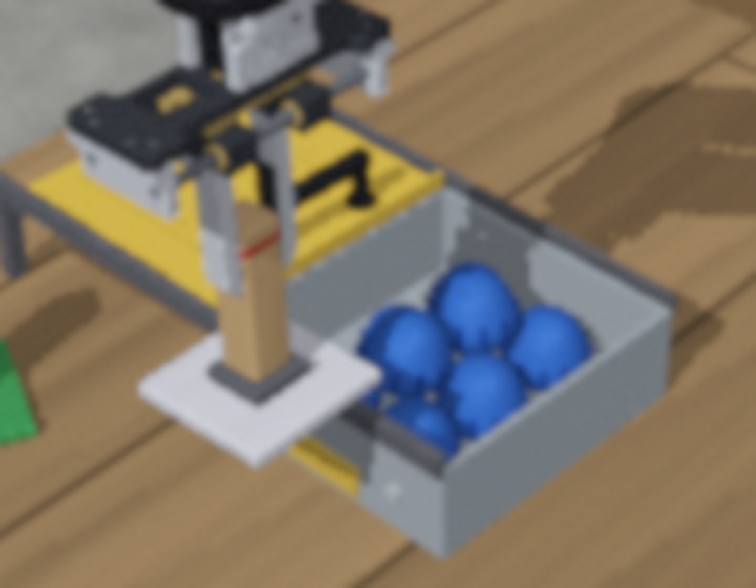

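View pics/cropF.png

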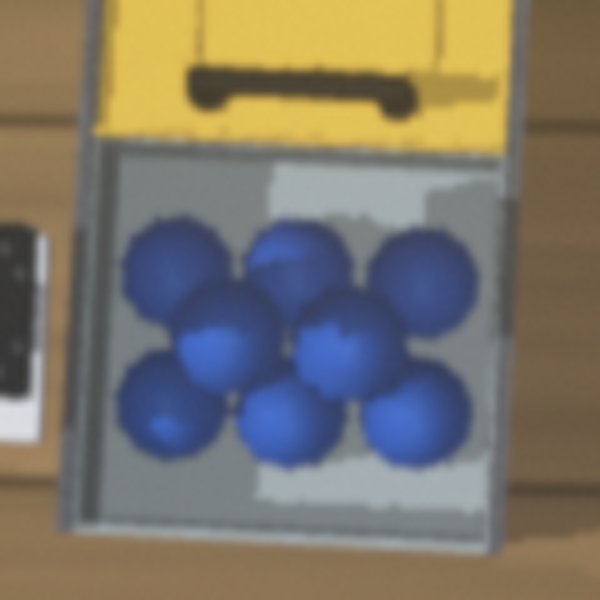

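View pics/wrist4.png

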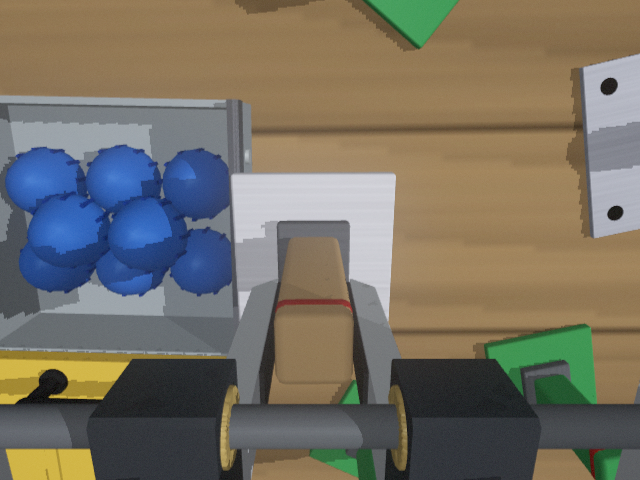

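```bash
python3 -c "
from h import *
Rt=rot([-3.084,.022,-1.555])
def B(x,y,z): return pt(245+x/5,180+y/5,z,K,Rt,P)
for n,x,y,z in [('nearL',60,530,71),('nearR',497,552,71),('lidL',95,135,76.5),('lidR',505,155,76.5),('U1',228,335,65),('U2',350,345,65),('hL',208,85,112.5),('hR',397,96,112.5)]: print(n,B(x,y,z).round(1))
pos=[511,235.2,296.7];r=np.radians([-179.1,-1.35,179.08])
for n,u,v,z in [('U1',148,232,65),('U2',68,230,65),('rim outer near',240,100,71),('rail/lidcorner',232,350,76.5)]: print(n,wpt(u,v,z,pos,r).round(1))
for u,v in [(232,175),(394,175)]: print(wpt(u,v,126,pos,r).round(1))
"
```

```text
nearL [412.7 179.6  71. ]
nearR [405.4 -40.1  71. ]
lidL [612.  165.8  76.5]
lidR [604.5 -41.3  76.5]
U1 [512.4  97.6  65. ]
U2 [508.2  35.6  65. ]
hL [632.5 105.1 112.5]
hR [628.3  12.5 112.5]
U1 [509.9 103.5  65. ]
U2 [507.6  41.1  65. ]
rim outer near [413.9 182.1  71. ]
rail/lidcorner [605.8 165.   76.5]
[459.7 184.6 126. ]
[461.  281.9 126. ]
```

>>> send_rows([
  [[0, -0.6, -0.1, -0.05, -0.05, 0.04], [0, -0.9, -0.1, -0.05, -0.05, 0.04], [0, -0.9, -0.1, -0.05, -0.05, 0.04], [0, -0.9, -0.1, -0.05, -0.05, 0.04], [-0.02, -0.6, -0.1, 0, -0.05, 0.04], [0, 0, 0, 0, 0, 0], [0, 0, 0, 0, 0, 0]],
])

```text
clock: 5.95
eef_pos: [507.4, 78.6, 318.1]
eef_rot: [3.136, 0.003, 3.106]
wrist_force: [0.7, 0.7, -5.7]
finger_gap: 29.6
```

```bash
python3 -c "
from h import *
plan(509.5,71.5,290,177.9)"
```

```text
t 5.95 pos [507.4  78.6 318.1] rot [179.7    0.19 177.94] F [ 0.7  0.7 -5.7] gap 29.6
1 rows [[-0.06, -0.18, 0.7, 0.05, 0.03, 0.01]]
```

>>> send_rows([
  [[-0.06, -0.18, 0.35, 0.05, 0.03, 0], [0, 0, 0.35, 0, 0, 0], [0, 0, 0.2, 0, 0, 0], [0, 0, 0, 0, 0, 0], [0, 0, 0, 0, 0, 0]],
])

```text
clock: 6.45
eef_pos: [509.7, 73.9, 277.4]
eef_rot: [-3.141, -0.003, 3.109]
wrist_force: [1.1, 0.3, -5.3]
finger_gap: 30.0
```

```bash
python3 -c "
from h import *
plan(509.5,71.5,238,177.9)
from cell import camera
for n in('side','top','wrist'): cv2.imwrite(f'pics/{n}5.png',camera(n)['frame'][:,:,::-1])
t=cv2.imread('pics/side5.png');cv2.imwrite('pics/cropE5.png',cv2.resize(t[170:330,200:380],None,fx=3.6,fy=3.6,interpolation=cv2.INTER_CUBIC))"
```

```text
t 6.45 pos [509.7  73.9 277.4] rot [-1.7996e+02 -1.5000e-01  1.7816e+02] F [ 1.1  0.3 -5.3] gap 30.0
2 rows [[-0.0, -0.03, 0.49, -0.0, -0.01, 0.02], [0.0, -0.03, 0.49, -0.0, -0.01, 0.02]]
```

View pics/cropE5.png

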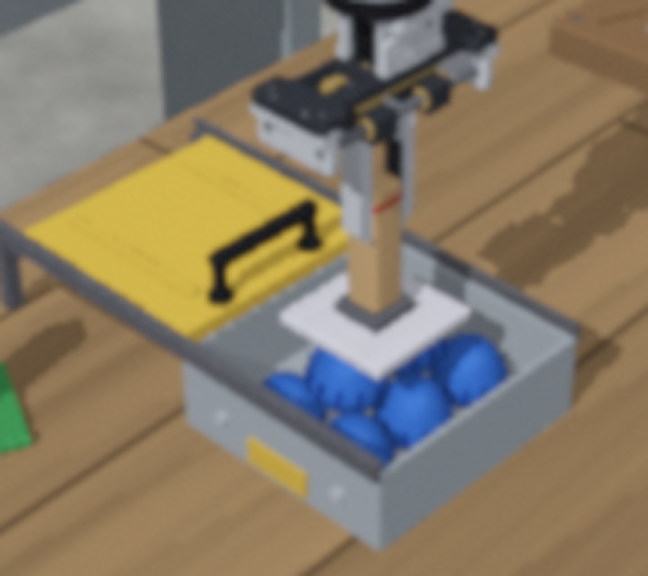

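View pics/wrist5.png

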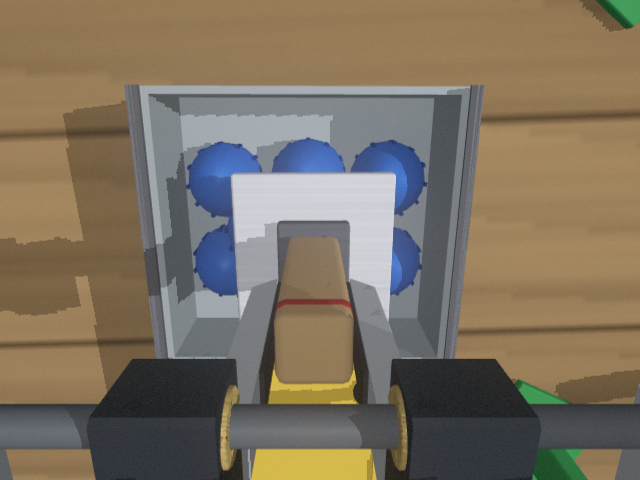

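>>> send_rows([
  [[0, -0.03, 0.12, 0, 0, 0], [0, 0, 0.12, 0, 0, 0], [0, 0, 0.12, 0, 0, 0], [0, 0, 0.12, 0, 0, 0]],
])

```text
clock: 7.0
eef_pos: [510.9, 72.1, 260.9]
eef_rot: [-3.141, 0.006, 3.109]
wrist_force: [0.6, -0.1, -3.8]
finger_gap: 30.1
```

>>> send_rows([
  [[0, 0, 0.12, 0, 0, 0], [0, 0, 0.12, 0, 0, 0]],
])

```text
clock: 7.2
eef_pos: [510.7, 72.0, 250.2]
eef_rot: [-3.141, 0.005, 3.109]
wrist_force: [-0.6, -1.8, -0.7]
finger_gap: 29.8
```

>>> send_rows([
  [[0, 0, 0.1, 0, 0, 0], [0, 0, 0.1, 0, 0, 0]],
])

```text
clock: 7.4
eef_pos: [511.3, 71.9, 242.9]
eef_rot: [-3.141, 0.007, 3.109]
wrist_force: [-6.0, -2.3, 44.9]
finger_gap: 29.6
```

```bash
python3 -c "
from h import *
plan(509.5,71.5,238,177.9)
from cell import camera
for n in('side','top','wrist'): cv2.imwrite(f'pics/{n}6.png',camera(n)['frame'][:,:,::-1])
t=cv2.imread('pics/side6.png');cv2.imwrite('pics/cropE6.png',cv2.resize(t[170:330,200:380],None,fx=3.6,fy=3.6,interpolation=cv2.INTER_CUBIC))"
```

```text
t 7.4 pos [511.3  71.9 242.9] rot [-179.96    0.41  178.13] F [-6.  -2.3 44.9] gap 29.6
1 rows [[0.05, -0.01, 0.12, -0.01, 0.07, 0.04]]
```

View pics/cropE6.png

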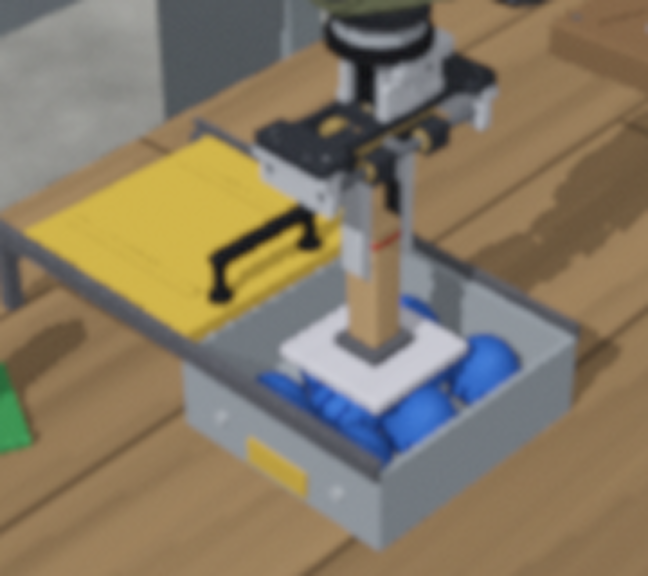

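View pics/wrist6.png

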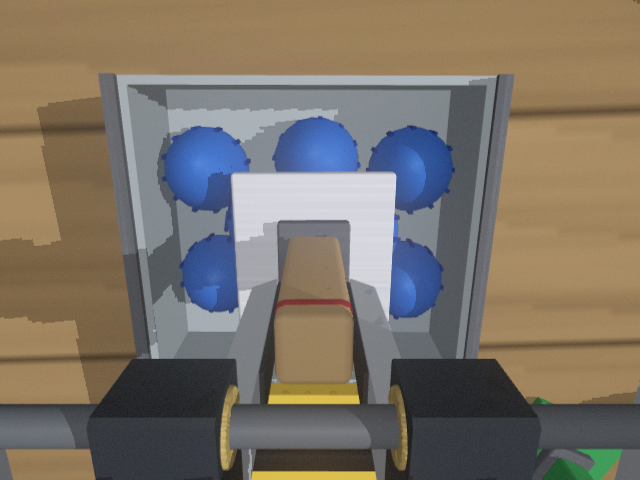

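>>> send_rows([
  [[0, 0, -0.3, 0, 0, 0], [0, 0, -0.8, 0, 0, 0], [0, 0, -0.8, 0, 0, 0], [0, 0.4, -0.4, 0, 0, 0], [0, 0.9, 0, 0, 0, 0], [0, 0.9, 0, 0, 0, 0], [0, 0.9, 0, 0, 0, 0], [0, 0.6, 0, 0, 0, 0], [0, 0, 0, 0, 0, 0]],
])

```text
clock: 8.45
eef_pos: [514.6, 225.4, 339.8]
eef_rot: [3.141, 0.004, 3.106]
wrist_force: [-1.3, -0.5, -5.1]
finger_gap: 29.7
```

```bash
python3 -c "
from h import *
plan(509.5,71.5,320,177.9)
from cell import camera
for n in('side','top','wrist'): cv2.imwrite(f'pics/{n}7.png',camera(n)['frame'][:,:,::-1])
t=cv2.imread('pics/side7.png');a=cv2.resize(t[170:330,220:400],None,fx=2.2,fy=2.2,interpolation=cv2.INTER_CUBIC)
t=cv2.imread('pics/top7.png');b=cv2.resize(t[190:300,250:360],None,fx=3.2,fy=3.2,interpolation=cv2.INTER_CUBIC)
cv2.imwrite('pics/crop7.png',np.hstack([a,b]))"
```

```text
t 8.45 pos [514.6 225.4 339.8] rot [179.94   0.25 177.99] F [-1.3 -0.5 -5.1] gap 29.7
5 rows [[-0.0, -0.77, 0.1, 0.0, 0.01, 0.0], [-0.0, -0.77, 0.1, 0.0, 0.01, 0.0], [-0.0, -0.77, 0.1, 0.0, 0.01, 0.0], [-0.0, -0.77, 0.1, 0.0, 0.01, 0.0], [-0.0, -0.77, 0.1, 0.0, 0.01, 0.0]]
```

View pics/crop7.png

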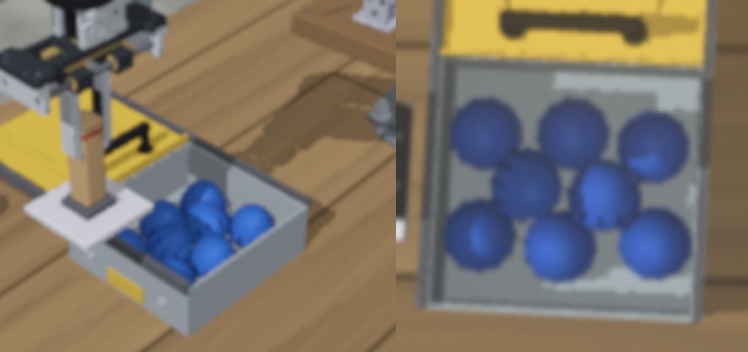

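View pics/wrist7.png

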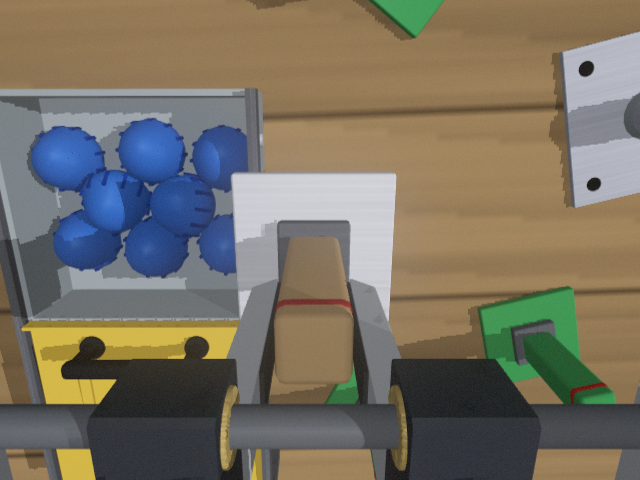

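```bash
python3 -c "
from h import *
Rt=rot([-3.084,.022,-1.555])
pos=[514.6,225.4,339.8];r=np.radians([179.94,.25,177.99])
Rm=R.from_euler('xyz',r).as_matrix();Rw=Rm@M[:,:3];Pw=np.array(pos)+Rm@M[:,3]
print('wrist cam',Pw)
def B(x,y,z): return pt(250+(x-396)/3.2,190+y/3.2,z,K,Rt,P)
names=['farL','farM','farR','mL','mR','nearL','nearM','nearR']
T=[(486,133),(573,133),(652,147),(526,185),(604,195),(480,235),(559,247),(654,243)]
W=[(228,244),(156,247),(87,240),(182,205),(117,202),(225,158),(152,152),(68,159)]
for n,t,w in zip(names,T,W):
  o=[]
  for z in (31,45,60):
    o.append((B(*t,z)-wpt(*w,z,pos,r))[:2].round(1))
  print(n,B(*t,31)[:2].round(1),*o)
"
python3 - <<'E'
import cv2,numpy as np
t=cv2.imread('pics/wrist7.png');cv2.imwrite('pics/crop7w.png',cv2.resize(t[85:310,10:270],None,fx=2.6,fy=2.6,interpolation=cv2.INTER_CUBIC))
E
```

```text
wrist cam [431.39676189 228.56159541 421.19277047]
farL [553.8 134.6] [ 0.9 -7.3] [  4.2 -12.2] [  7.7 -17.5]
farM [554.8  63.3] [ 1.3 -8.4] [  4.6 -15. ] [  8.1 -22.1]
farR [544.3  -1.5] [ 0.2 -7.6] [  3.3 -15.7] [  6.6 -24.5]
mL [511.7 100.9] [-1.2 -1.2] [ 1.2 -7.1] [  3.7 -13.5]
mR [504.5  37. ] [-3.4 -4.3] [ -1.1 -11.7] [  1.3 -19.5]
nearL [470.3 137.7] [-0.3 -9.1] [  1.1 -13.9] [  2.5 -19.1]
nearM [461.6  73. ] [-1.3 -8. ] [ -0.1 -14.3] [  1.1 -21.2]
nearR [466.1  -4.3] [-0.4 -7.6] [  0.8 -15.9] [  2.2 -24.7]
```

View pics/crop7w.png

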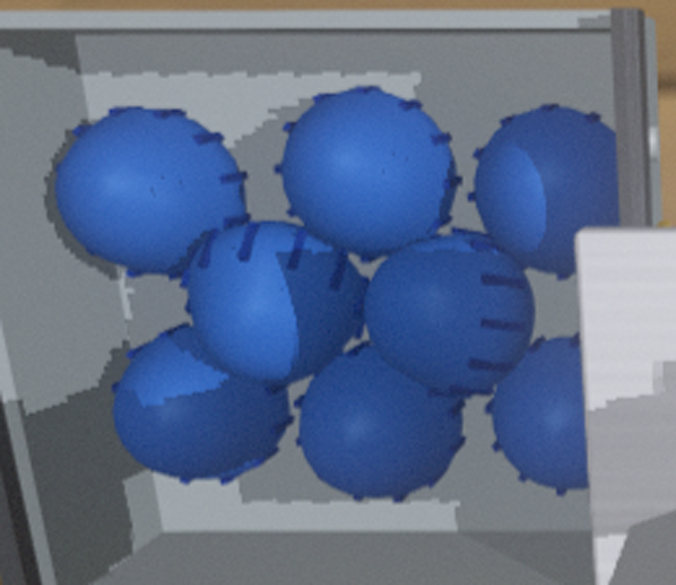

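>>> send_rows([
  [[0.03, -0.6, 0.1, 0, 0, 0], [0.03, -0.9, 0.1, 0, 0, 0], [0, -0.9, 0.1, 0, 0, 0], [0, -0.7, 0.3, 0, 0, 0], [0, -0.35, 0.4, 0, 0, 0], [0, 0, 0.2, 0, 0, 0], [0, 0, 0, 0, 0, 0]],
])

```text
clock: 9.3
eef_pos: [506.1, 73.1, 291.4]
eef_rot: [-3.141, 0.006, 3.096]
wrist_force: [-0.0, 1.1, -6.2]
finger_gap: 29.8
```

```bash
python3 -c "
from h import *
plan(508,76,262,178)"
```

```text
t 9.3 pos [506.1  73.1 291.4] rot [-179.98    0.34  177.4 ] F [-0.   1.1 -6.2] gap 29.8
1 rows [[-0.04, 0.08, 0.74, -0.0, 0.06, -0.11]]
```

>>> send_rows([
  [[-0.04, 0.08, 0.3, 0, 0.05, -0.1], [0, 0, 0.35, 0, 0, 0], [0, 0, 0.1, 0, 0, 0], [0, 0, 0.05, 0, 0, 0]],
])

```text
clock: 9.7
eef_pos: [508.7, 78.3, 259.0]
eef_rot: [3.141, 0.003, 3.109]
wrist_force: [-0.5, 0.3, -6.5]
finger_gap: 29.8
```

>>> send_rows([
  [[0, 0, 0.1, 0, 0, 0]],
])

```text
clock: 9.8
eef_pos: [508.9, 78.8, 255.2]
eef_rot: [3.141, 0.003, 3.11]
wrist_force: [0.7, 0.4, -5.1]
finger_gap: 29.7
```

>>> send_rows([
  [[0, 0, 0.1, 0, 0, 0]],
])

```text
clock: 9.9
eef_pos: [509.0, 79.0, 251.2]
eef_rot: [3.141, 0.004, 3.11]
wrist_force: [-0.1, 1.1, -5.6]
finger_gap: 29.7
```

>>> send_rows([
  [[0, 0, 0.1, 0, 0, 0]],
])

```text
clock: 10.0
eef_pos: [509.1, 79.2, 247.1]
eef_rot: [3.141, 0.004, 3.111]
wrist_force: [-0.4, -0.5, -4.9]
finger_gap: 29.9
```

>>> send_rows([
  [[0, 0, 0.08, 0, 0, 0]],
])

```text
clock: 10.1
eef_pos: [509.2, 79.2, 243.7]
eef_rot: [3.141, 0.004, 3.111]
wrist_force: [0.5, 0.6, 1.2]
finger_gap: 29.9
```

>>> send_rows([
  [[0, 0, 0.06, 0, 0, 0]],
])

```text
clock: 10.2
eef_pos: [510.0, 79.2, 243.1]
eef_rot: [3.141, 0.008, 3.111]
wrist_force: [-3.7, -1.5, 29.0]
finger_gap: 29.8
```

>>> send_rows([
  [[0, 0, 0.05, 0, 0, 0]],
])

```text
clock: 10.3
eef_pos: [510.7, 79.0, 243.3]
eef_rot: [3.141, 0.012, 3.111]
wrist_force: [-5.6, -3.6, 17.8]
finger_gap: 29.4
```

>>> send_rows([
  [[0, 0, -0.3, 0, 0, 0], [0, 0, -0.8, 0, 0, 0], [0, 0, -0.8, 0, 0, 0], [0, 0.4, -0.4, 0, 0, 0], [0, 0.9, 0, 0, 0, 0], [0, 0.9, 0, 0, 0, 0], [0, 0.9, 0, 0, 0, 0], [0, 0.9, 0, 0, 0, 0], [0, 0.4, 0, 0, 0, 0], [0, 0, 0, 0, 0, 0]],
])

```text
clock: 11.3
eef_pos: [514.7, 260.6, 344.8]
eef_rot: [3.139, 0.015, 3.108]
wrist_force: [0.6, -0.4, -5.5]
finger_gap: 29.4
```

```bash
python3 -c "
from h import *
plan(488,345,335,178)
from cell import camera
for n in('side','top','wrist'): cv2.imwrite(f'pics/{n}8.png',camera(n)['frame'][:,:,::-1])
t=cv2.imread('pics/side8.png');a=cv2.resize(t[170:330,220:400],None,fx=2.2,fy=2.2,interpolation=cv2.INTER_CUBIC)
t=cv2.imread('pics/top8.png');b=cv2.resize(t[190:300,250:360],None,fx=3.2,fy=3.2,interpolation=cv2.INTER_CUBIC)
cv2.imwrite('pics/crop8.png',np.hstack([a,b]))"
```

```text
t 11.3 pos [514.7 260.6 344.8] rot [179.85   0.87 178.06] F [ 0.6 -0.4 -5.5] gap 29.4
3 rows [[0.25, 0.7, 0.08, 0.01, 0.05, 0.0], [0.25, 0.7, 0.08, 0.01, 0.05, 0.0], [0.25, 0.7, 0.08, 0.01, 0.05, 0.0]]
```

View pics/crop8.png

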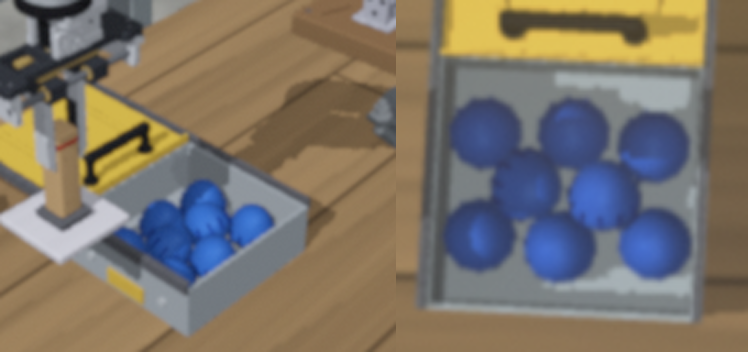

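View pics/wrist8.png

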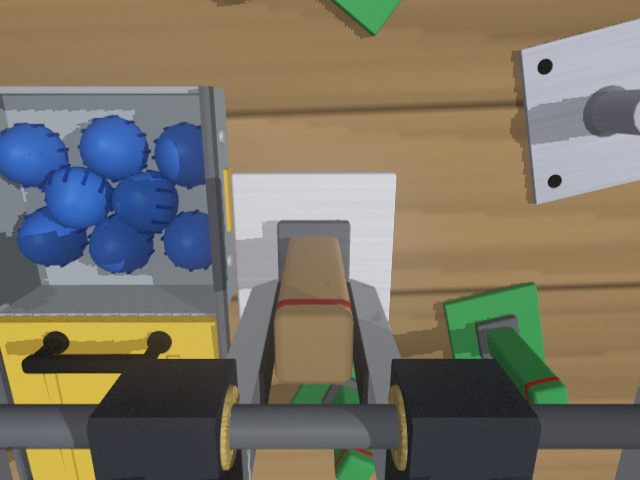

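```bash
python3 -c "
import cv2,numpy as np
t=cv2.imread('pics/side8.png');cv2.imwrite('pics/c8s.png',cv2.resize(t[235:315,260:370],None,fx=7,fy=7,interpolation=cv2.INTER_CUBIC))
t=cv2.imread('pics/top8.png');cv2.imwrite('pics/c8t.png',cv2.resize(t[205:285,258:350],None,fx=7.2,fy=7.2,interpolation=cv2.INTER_CUBIC))
t=cv2.imread('pics/wrist8.png');cv2.imwrite('pics/c8w.png',cv2.resize(t[100:290,0:230],None,fx=3.1,fy=3.1,interpolation=cv2.INTER_CUBIC))
"
```

```text
(no output)
```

View pics/c8s.png

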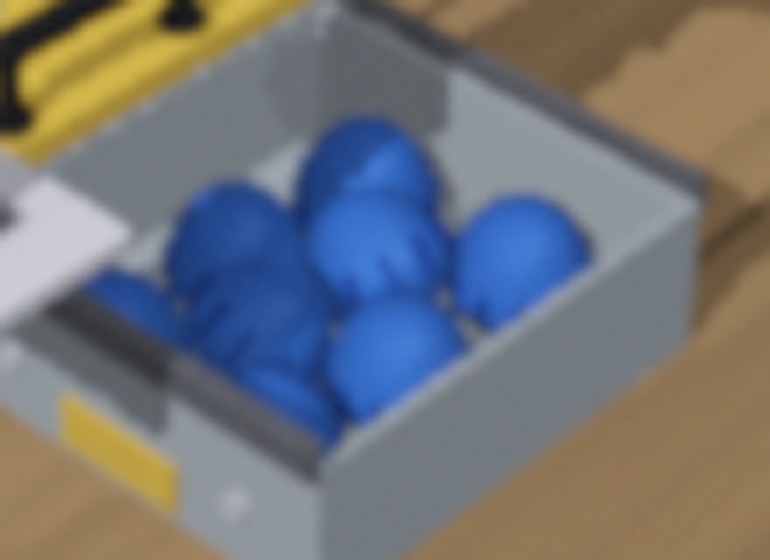

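View pics/c8t.png

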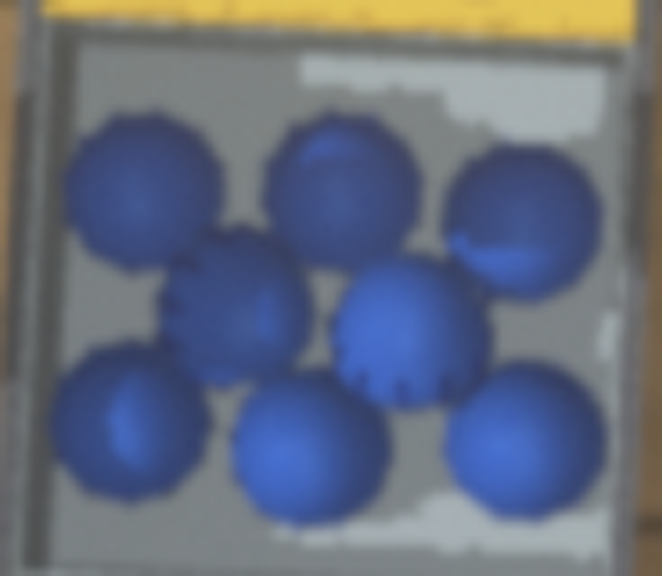

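View pics/c8w.png

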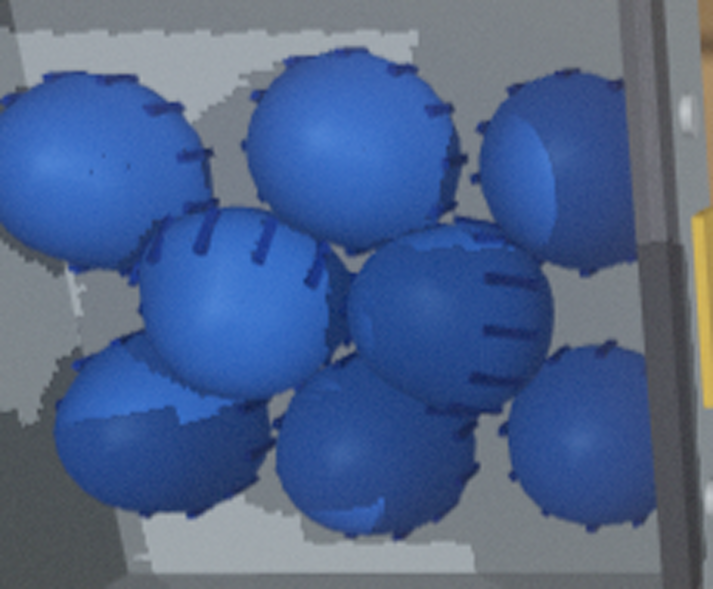

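The two middle caps are down but tilted. I'll press again with a small drag, towards -x for the right one and +y for the left one, to level them.

>>> send_rows([
  [[0, -0.6, 0.1, 0, 0.1, 0], [0, -0.9, 0.1, 0, 0, 0], [0, -0.9, 0.1, 0, 0, 0], [0, -0.9, 0.2, 0, 0, 0], [0, -0.9, 0.4, 0, 0, 0], [0, -0.4, 0.6, 0, 0, 0], [0, 0, 0.2, 0, 0, 0], [0, 0, 0, 0, 0, 0]],
])

```text
clock: 12.25
eef_pos: [506.9, 59.2, 276.8]
eef_rot: [3.14, 0.009, 3.095]
wrist_force: [-0.5, 1.0, -5.1]
finger_gap: 29.7
```

```bash
python3 -c "
from h import *
plan(514,72,252,178)"
```

```text
t 12.25 pos [506.9  59.2 276.8] rot [179.91   0.52 177.34] F [-0.5  1.  -5.1] gap 29.7
1 rows [[-0.16, 0.33, 0.62, 0.01, 0.09, -0.12]]
```

>>> send_rows([
  [[-0.2, 0.2, 0.3, 0, 0.09, -0.1], [0, 0, 0.25, 0, 0, 0], [0, 0, 0.15, 0, 0, 0], [0, 0, 0.05, 0, 0, 0]],
])

```text
clock: 12.65
eef_pos: [516.0, 68.0, 249.0]
eef_rot: [3.14, 0.004, 3.106]
wrist_force: [1.4, -0.2, -5.5]
finger_gap: 29.6
```

>>> send_rows([
  [[0, 0, 0.08, 0, 0, 0]],
])

```text
clock: 12.75
eef_pos: [516.0, 68.2, 246.1]
eef_rot: [3.14, 0.005, 3.106]
wrist_force: [-0.2, 0.3, -6.1]
finger_gap: 29.9
```

>>> send_rows([
  [[0, 0, 0.08, 0, 0, 0]],
])

```text
clock: 12.85
eef_pos: [516.1, 68.3, 243.3]
eef_rot: [3.14, 0.006, 3.106]
wrist_force: [-0.3, -0.7, 16.1]
finger_gap: 30.0
```

>>> send_rows([
  [[0.1, 0, 0.04, 0, 0, 0]],
])

```text
clock: 12.95
eef_pos: [513.2, 68.4, 243.4]
eef_rot: [3.139, 0.011, 3.106]
wrist_force: [4.4, 0.1, 11.9]
finger_gap: 29.6
```

>>> send_rows([
  [[0.12, 0, 0.04, 0, 0, 0]],
])

```text
clock: 13.05
eef_pos: [509.5, 68.8, 243.6]
eef_rot: [3.138, 0.017, 3.106]
wrist_force: [2.8, 1.7, 4.8]
finger_gap: 30.1
```

>>> send_rows([
  [[0.12, 0, 0.08, 0, -0.1, 0]],
])

```text
clock: 13.15
eef_pos: [506.2, 69.1, 243.1]
eef_rot: [3.138, 0.034, 3.106]
wrist_force: [2.4, 0.6, 22.1]
finger_gap: 29.9
```

>>> send_rows([
  [[0.12, 0, 0.08, 0, -0.1, 0]],
])

```text
clock: 13.25
eef_pos: [503.0, 69.4, 243.0]
eef_rot: [3.137, 0.053, 3.106]
wrist_force: [0.2, -1.7, 20.3]
finger_gap: 29.8
```

>>> send_rows([
  [[0.12, 0, 0.06, 0, -0.1, 0]],
])

```text
clock: 13.35
eef_pos: [499.5, 69.5, 243.1]
eef_rot: [3.137, 0.071, 3.106]
wrist_force: [1.2, -0.4, 9.5]
finger_gap: 29.6
```

>>> send_rows([
  [[-0.1, 0.1, 0, 0, 0.35, 0], [-0.1, 0.1, 0.04, 0, 0.35, 0]],
])

```text
clock: 13.55
eef_pos: [507.7, 77.2, 244.2]
eef_rot: [3.136, 0.004, 3.106]
wrist_force: [-0.3, -0.9, -4.6]
finger_gap: 29.9
```

>>> send_rows([
  [[0, 0.12, 0.06, 0, 0, 0]],
])

```text
clock: 13.65
eef_pos: [508.8, 81.9, 243.2]
eef_rot: [3.137, 0.007, 3.106]
wrist_force: [-1.8, -5.4, 18.4]
finger_gap: 29.7
```

>>> send_rows([
  [[0, 0.12, 0.06, 0, 0, 0]],
])

```text
clock: 13.75
eef_pos: [510.0, 86.3, 243.1]
eef_rot: [3.139, 0.012, 3.106]
wrist_force: [-3.7, -8.1, 23.8]
finger_gap: 29.7
```

>>> send_rows([
  [[0.03, 0.12, 0.06, 0, 0.1, 0]],
])

```text
clock: 13.85
eef_pos: [510.2, 90.8, 243.2]
eef_rot: [3.14, 0.009, 3.107]
wrist_force: [1.3, -9.4, 14.5]
finger_gap: 30.1
```

>>> send_rows([
  [[0.03, 0.12, 0.06, 0, 0.1, 0]],
])

```text
clock: 13.95
eef_pos: [510.3, 94.8, 243.2]
eef_rot: [-3.141, 0.006, 3.107]
wrist_force: [0.9, -10.0, 12.9]
finger_gap: 30.0
```

>>> send_rows([
  [[0, 0, -0.3, 0, 0, 0], [0, 0, -0.8, 0, 0, 0], [0, 0, -0.8, 0, 0, 0], [0, 0.4, -0.4, 0, 0, 0], [0, 0.9, 0, 0, 0, 0], [0, 0.9, 0, 0, 0, 0], [0, 0.9, 0, 0, 0, 0], [0, 0.9, 0, 0, 0, 0], [0, 0.2, 0, 0, 0, 0], [0, 0, 0, 0, 0, 0]],
])

```text
clock: 14.95
eef_pos: [513.4, 268.9, 343.2]
eef_rot: [3.138, 0.013, 3.105]
wrist_force: [-1.1, -0.3, -5.6]
finger_gap: 29.8
```

```bash
cat > look.py <<'E'
import sys
from h import *
from cell import camera
k=sys.argv[1]
plan(488,345,335,178)
f={n:camera(n)['frame'][:,:,::-1].copy() for n in('side','top','wrist')}
for n in f: cv2.imwrite(f'pics/{n}{k}.png',f[n])
a=cv2.resize(f['side'][235:315,260:370],(400,290),interpolation=cv2.INTER_CUBIC)
b=cv2.resize(f['top'][205:285,258:350],(333,290),interpolation=cv2.INTER_CUBIC)
c=cv2.resize(f['wrist'][80:290,0:260],(372,300),interpolation=cv2.INTER_CUBIC)
im=np.zeros((590,740,3),np.uint8);im[:290,:400]=a;im[:290,404:737]=b;im[290:,:372]=c
cv2.imwrite(f'pics/look{k}.png',im)
E
python3 look.py 9
```

```text
t 14.95 pos [513.4 268.9 343.2] rot [179.81   0.74 177.9 ] F [-1.1 -0.3 -5.6] gap 29.8
3 rows [[0.24, 0.63, 0.07, 0.01, 0.04, -0.01], [0.24, 0.63, 0.07, 0.01, 0.04, -0.01], [0.23, 0.63, 0.07, 0.01, 0.04, -0.01]]
```

View pics/look9.png

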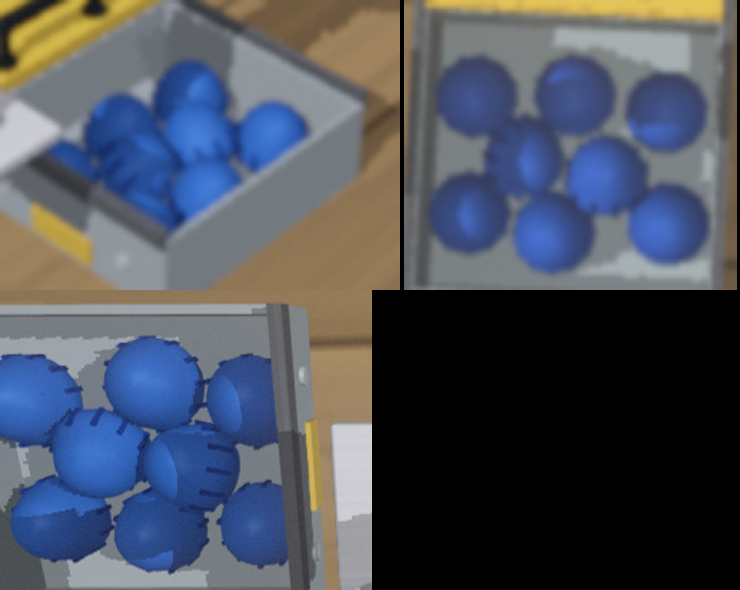

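>>> send_rows([
  [[0.24, 0.6, 0.1, 0, 0.05, 0], [0.24, 0.6, 0.3, 0, 0.05, 0], [0.15, 0.5, 0.6, 0, 0, 0], [0, 0, 0.8, 0, 0, 0], [0, 0, 0.9, 0, 0, 0], [0, 0, 0.5, 0, 0, 0], [0, 0, 0.1, 0, 0, 0], [0, 0, 0, 0, 0, 0]],
])

```text
clock: 15.9
eef_pos: [494.4, 329.9, 210.5]
eef_rot: [3.137, 0.008, 3.091]
wrist_force: [-0.1, 0.1, -5.5]
finger_gap: 29.4
```

```bash
python3 -c "
from h import *
plan(488,345,182,178)"
```

```text
t 15.9 pos [494.4 329.9 210.5] rot [179.72   0.43 177.1 ] F [-0.1  0.1 -5.5] gap 29.4
1 rows [[0.18, 0.37, 0.71, 0.05, 0.08, -0.16]]
```

>>> send_rows([
  [[0.1, 0.2, 0.3, 0.05, 0.08, 0], [0, 0, 0.2, 0, 0, 0], [0, 0, 0.1, 0, 0, 0], [0, 0, 0.05, 0, 0, 0]],
])

```text
clock: 16.3
eef_pos: [491.9, 338.6, 186.2]
eef_rot: [3.139, 0.003, 3.09]
wrist_force: [0.4, 0.4, -4.5]
finger_gap: 29.7
```

>>> send_rows([
  [[0, 0, 0.08, 0, 0, 0]],
])

```text
clock: 16.4
eef_pos: [492.1, 338.7, 183.2]
eef_rot: [3.139, 0.004, 3.09]
wrist_force: [-0.0, -0.1, -6.8]
finger_gap: 29.6
```

>>> send_rows([
  [[0, 0, 0.04, 0, 0, 0]],
])

```text
clock: 16.5
eef_pos: [492.1, 338.7, 181.4]
eef_rot: [3.139, 0.004, 3.09]
wrist_force: [-0.2, -0.3, -5.4]
finger_gap: 29.7
```

>>> send_rows([
  [[0, 0, 0.04, 0, 0, 0]],
])

```text
clock: 16.6
eef_pos: [492.2, 339.0, 180.9]
eef_rot: [3.138, 0.005, 3.09]
wrist_force: [-8.9, -0.9, 18.5]
finger_gap: 29.8
```

>>> send_rows([
  [[0, 0, -0.03, 0, 0, 0], [0, 0, 0, 0, 0, 0], [0, 0, 0, 0, 0, 0], [0, 0, 0, 0, 0, 0]],
], jaw=0.7)

```text
clock: 17.0
eef_pos: [493.2, 339.5, 184.6]
eef_rot: [3.135, 0.009, 3.09]
wrist_force: [-0.3, -0.2, 0.0]
finger_gap: 58.2
```

>>> send_rows([
  [[0, 0, 0, 0, 0, 0], [0, 0, -0.4, 0, 0, 0], [0, 0, -0.9, 0, 0, 0], [0, 0, -0.9, 0, 0, 0], [0, 0, -0.9, 0, 0, 0], [0, 0, -0.5, 0, 0, 0], [0, 0, 0, 0, 0, 0]],
])

```text
clock: 17.7
eef_pos: [491.6, 338.2, 333.0]
eef_rot: [3.137, 0.007, 3.09]
wrist_force: [0.1, 0.3, -1.1]
finger_gap: 65.9
```

```bash
python3 look.py 10; python3 -c "
from h import *
plan(600,300,330,178)"
```

```text
t 17.7 pos [491.6 338.2 333. ] rot [179.71   0.43 177.03] F [ 0.1  0.3 -1.1] gap 65.9
1 rows [[0.1, 0.16, -0.05, 0.05, 0.08, -0.17]]
t 17.85 pos [491.1 337.9 328.7] rot [1.7991e+02 1.3000e-01 1.7703e+02] F [ 0.4  0.1 -0.4] gap 65.9
4 rows [[-0.69, -0.2, -0.01, 0.0, 0.01, -0.04], [-0.69, -0.2, -0.01, 0.0, 0.01, -0.04], [-0.69, -0.21, -0.01, 0.0, 0.01, -0.04], [-0.69, -0.21, -0.01, 0.0, 0.01, -0.04]]
```

View pics/wrist10.png

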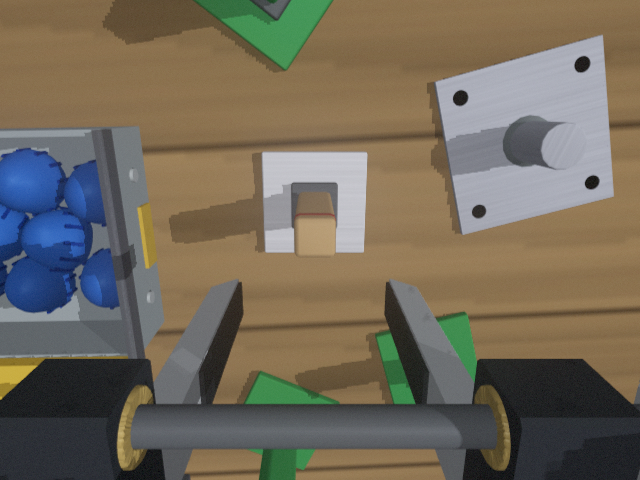

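View pics/side10.png

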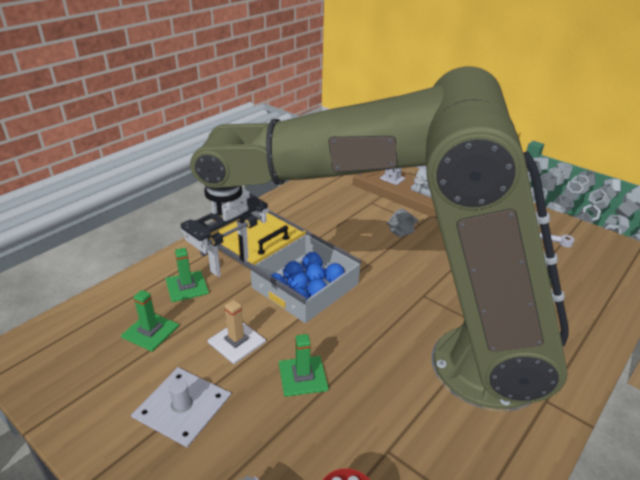

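>>> send_rows([
  [[-0.3, -0.6, 0, 0, 0, 0], [-0.35, -0.9, 0, 0, 0, 0], [-0.35, -0.9, 0, 0, 0, 0], [-0.35, -0.9, 0, 0, 0, 0], [-0.35, -0.9, 0, 0, 0, 0], [-0.35, -0.9, 0, 0, 0, 0], [-0.35, -0.9, 0, 0, 0, -0.1], [-0.2, -0.4, 0, 0, 0, 0], [0, 0, 0, 0, 0, 0], [0, 0, 0, 0, 0, 0]],
], jaw=0)

```text
clock: 18.85
eef_pos: [582.2, 67.0, 308.6]
eef_rot: [-3.136, -0.024, 3.102]
wrist_force: [-0.5, -0.2, -0.4]
finger_gap: 0.3
```

```bash
python3 look.py 11; python3 -c "
from h import *
plan(670,68,240,178)"
```

```text
t 18.85 pos [582.2  67.  308.6] rot [-179.7    -1.4   177.72] F [-0.5 -0.2 -0.4] gap 0.3
8 rows [[0.33, 0.86, -0.08, -0.01, -0.03, -0.01], [0.33, 0.86, -0.08, -0.01, -0.03, -0.01], [0.33, 0.86, -0.08, -0.01, -0.03, -0.01], [0.33, 0.86, -0.08, -0.01, -0.03, -0.01], [0.33, 0.86, -0.08, -0.01, -0.03, -0.01], [0.33, 0.86, -0.08, -0.01, -0.03, -0.01], [0.33, 0.86, -0.08, -0.01, -0.03, -0.01], [0.33, 0.86, -0.08, -0.01, -0.03, -0.01]]
t 19.0 pos [582.2  67.9 309.6] rot [-179.71   -1.32  177.82] F [-1.4 -0.1 -0.5] gap 0.7
3 rows [[-0.74, 0.03, 0.56, -0.02, -0.08, -0.01], [-0.74, 0.03, 0.57, -0.02, -0.08, -0.01], [-0.74, 0.03, 0.57, -0.02, -0.08, -0.01]]
```

View pics/wrist11.png

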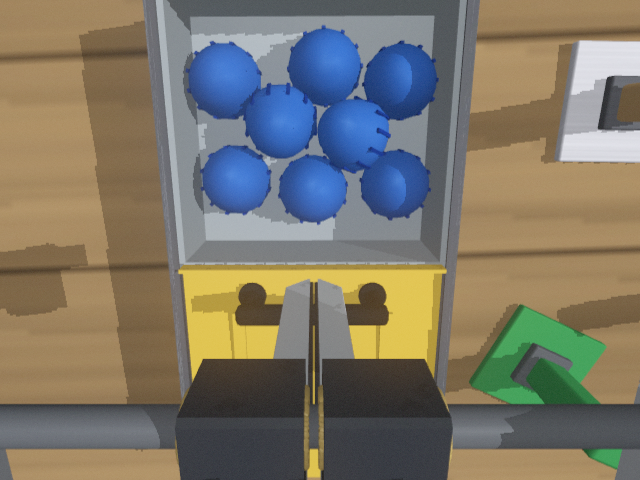

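```bash
python3 -c "
from h import *
pos=[582.2,67,308.6];r=np.radians([-179.7,-1.4,177.72])
for u,v,z in [(238,315,112.5),(388,315,112.5),(312,306,119.5),(180,268,76.5),(444,268,76.5)]: print(wpt(u,v,z,pos,r).round(1))
"
```

```text
[633.    9.7 112.5]
[637.1 118.  112.5]
[624.8  63.7 119.5]
[607.8 -40.6  76.5]
[615.7 167.9  76.5]
```

>>> send_rows([
  [[-0.7, 0, 0, -0.03, -0.08, 0], [-0.75, 0, 0.1, -0.03, -0.08, 0], [-0.75, 0, 0.3, 0, -0.08, 0], [0, 0, 0.6, 0, 0, 0], [0, 0, 0.6, 0, 0, 0], [0, 0, 0.4, 0, 0, 0], [0, 0, 0, 0, 0, 0]],
])

```text
clock: 19.7
eef_pos: [672.1, 73.1, 226.1]
eef_rot: [3.14, 0.004, 3.113]
wrist_force: [-0.2, 0.9, -1.3]
finger_gap: 0.6
```

```bash
python3 -c "
from h import *
plan(670,66,192,178)"
```

```text
t 19.7 pos [672.1  73.1 226.1] rot [179.9    0.25 178.37] F [-0.2  0.9 -1.3] gap 0.6
1 rows [[0.05, -0.18, 0.85, 0.02, 0.04, 0.07]]
```

>>> send_rows([
  [[0, -0.18, 0.35, 0.02, 0.04, 0.07], [0, 0, 0.25, 0, 0, 0], [0, 0, 0.1, 0, 0, 0], [0, 0, 0, 0, 0, 0]],
])

```text
clock: 20.1
eef_pos: [672.0, 66.8, 198.1]
eef_rot: [-3.142, 0.003, 3.107]
wrist_force: [1.2, -0.8, 0.9]
finger_gap: 0.5
```

```bash
python3 look.py 12
```

```text
t 20.1 pos [672.   66.8 198.1] rot [-1.8000e+02  1.5000e-01  1.7803e+02] F [ 1.2 -0.8  0.9] gap 0.5
10 rows [[0.48, 0.68, -0.34, -0.0, 0.0, 0.0], [0.48, 0.68, -0.34, -0.0, 0.0, 0.0], [0.48, 0.68, -0.34, -0.0, 0.0, 0.0], [0.48, 0.68, -0.34, -0.0, 0.0, 0.0], [0.48, 0.68, -0.34, -0.0, 0.0, 0.0], [0.48, 0.68, -0.34, -0.0, 0.0, 0.0], [0.48, 0.68, -0.34, -0.0, 0.0, 0.0], [0.48, 0.68, -0.34, -0.0, 0.0, 0.0], [0.48, 0.68, -0.34, -0.0, 0.0, 0.0], [0.48, 0.68, -0.34, -0.0, 0.0, 0.0]]
```

View pics/wrist12.png

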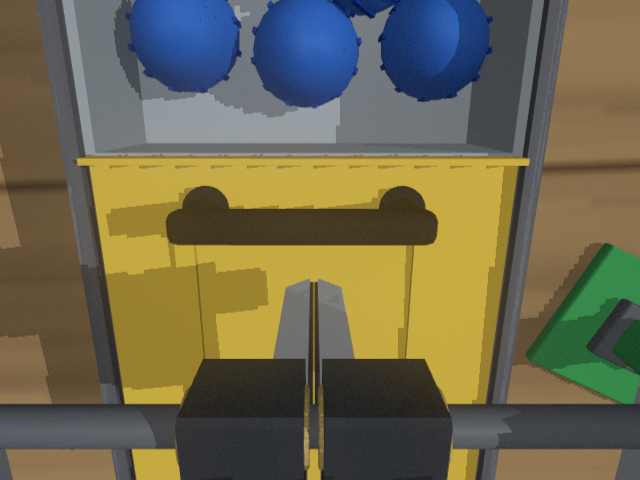

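View pics/side12.png

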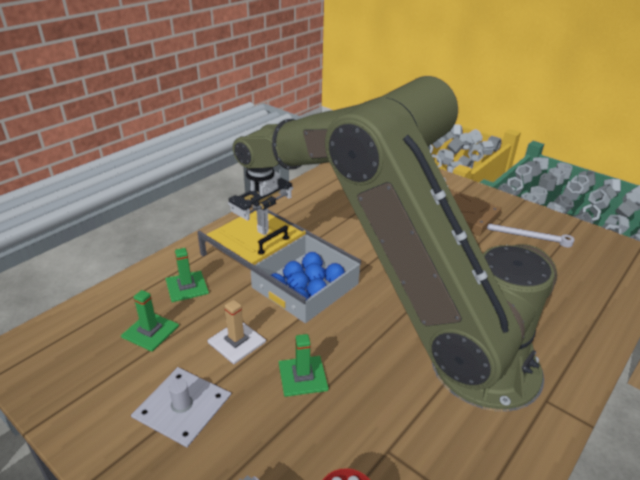

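>>> send_rows([
  [[0.3, 0, 0.15, 0, 0, 0], [0.4, 0, 0.1, 0, 0, 0], [0.5, 0, 0, 0, 0, 0], [0.5, 0, 0, 0, 0, 0]],
])

```text
clock: 20.65
eef_pos: [606.0, 68.9, 191.0]
eef_rot: [3.141, 0.016, 3.107]
wrist_force: [7.9, 0.3, -6.9]
finger_gap: 0.1
```

>>> send_rows([
  [[0.5, 0, 0, 0, 0, 0], [0.5, 0, 0, 0, 0.05, 0], [0.5, 0, 0, 0, 0.05, 0], [0.5, 0, 0, 0, 0.05, 0], [0.4, 0, 0, 0, 0, 0]],
])

```text
clock: 21.15
eef_pos: [510.1, 72.2, 191.9]
eef_rot: [3.14, 0.018, 3.106]
wrist_force: [8.5, -1.1, -5.1]
finger_gap: 0.5
```

>>> send_rows([
  [[0.4, 0, 0, 0, 0.1, 0], [0.4, 0, 0, 0, 0.1, 0], [0.3, 0, 0, 0, 0, 0]],
])

```text
clock: 21.45
eef_pos: [466.7, 73.7, 193.5]
eef_rot: [3.139, 0.008, 3.106]
wrist_force: [7.8, -0.9, -5.7]
finger_gap: 0.2
```

>>> send_rows([
  [[0.15, 0, 0, 0, 0, 0], [0.15, 0, 0, 0, 0, 0]],
])

```text
clock: 21.65
eef_pos: [455.4, 74.1, 194.9]
eef_rot: [3.138, 0.016, 3.106]
wrist_force: [7.8, -0.2, -5.9]
finger_gap: 0.7
```

>>> send_rows([
  [[0.12, 0, 0, 0, 0, 0]],
])

```text
clock: 21.75
eef_pos: [451.2, 74.3, 195.6]
eef_rot: [3.138, 0.019, 3.106]
wrist_force: [7.1, -1.0, -6.7]
finger_gap: 0.6
```

>>> send_rows([
  [[0.12, 0, 0.04, 0, 0.05, 0]],
])

```text
clock: 21.85
eef_pos: [449.4, 74.3, 195.8]
eef_rot: [3.138, 0.027, 3.106]
wrist_force: [45.5, -3.1, -19.4]
finger_gap: 0.5
```

>>> send_rows([
  [[0.12, 0, 0.04, 0, 0.05, 0]],
])

```text
clock: 21.95
eef_pos: [448.6, 74.3, 196.0]
eef_rot: [3.137, 0.037, 3.106]
wrist_force: [43.1, -2.5, -27.8]
finger_gap: 0.9
```

>>> send_rows([
  [[0.1, 0, 0.04, 0, 0.05, 0]],
])

```text
clock: 22.05
eef_pos: [448.1, 74.2, 196.0]
eef_rot: [3.136, 0.045, 3.106]
wrist_force: [27.7, -1.8, -14.9]
finger_gap: 0.3
```

The force jumped at x≈449 mm, which is where I predicted the stop. I'll back off and look.

>>> send_rows([
  [[-0.4, 0, 0, 0, 0.2, 0], [-0.5, 0, 0, 0, 0.2, 0], [0, 0, -0.5, 0, 0, 0], [0, 0, -0.9, 0, 0, 0], [0, 0, -0.9, 0, 0, 0], [0, 0, -0.8, 0, 0, 0], [-0.5, -0.5, -0.3, 0, 0, 0], [-0.5, -0.8, 0, 0, 0, 0], [-0.4, -0.8, 0, 0, 0, 0], [0, 0, 0, 0, 0, 0]],
])

```text
clock: 23.05
eef_pos: [540.0, -16.3, 347.0]
eef_rot: [3.136, 0.02, 3.108]
wrist_force: [0.3, -0.0, -0.0]
finger_gap: 0.6
```

>>> send_rows([
  [[0, -0.8, 0, 0, 0, 0], [0, -0.8, 0, 0, 0, 0], [0, -0.6, 0, 0, 0, 0], [0, 0, 0, 0, 0, 0], [0, 0, 0, 0, 0, 0]],
])

```text
clock: 23.55
eef_pos: [536.5, -105.7, 348.8]
eef_rot: [3.136, 0.024, 3.108]
wrist_force: [0.6, -0.9, 0.5]
finger_gap: 0.4
```

```bash
python3 look.py 13;python3 - <<'E'
import cv2
t=cv2.imread('pics/top13.png');cv2.imwrite('pics/c13.png',cv2.resize(t[110:310,160:400],None,fx=3,fy=3,interpolation=cv2.INTER_CUBIC))
E
```

```text
t 23.55 pos [ 536.5 -105.7  348.8] rot [179.67   1.35 178.09] F [ 0.6 -0.9  0.5] gap 0.4
12 rows [[0.13, 0.93, 0.03, 0.0, 0.02, 0.0], [0.13, 0.93, 0.03, 0.0, 0.02, 0.0], [0.13, 0.93, 0.03, 0.0, 0.02, 0.0], [0.13, 0.93, 0.03, 0.0, 0.02, 0.0], [0.13, 0.93, 0.03, 0.0, 0.02, 0.0], [0.13, 0.93, 0.03, 0.0, 0.02, 0.0], [0.13, 0.93, 0.03, 0.0, 0.02, 0.0], [0.13, 0.93, 0.03, 0.0, 0.02, 0.0], [0.13, 0.93, 0.03, 0.0, 0.02, 0.0], [0.13, 0.93, 0.03, 0.0, 0.02, 0.0], [0.13, 0.93, 0.03, 0.0, 0.02, 0.0], [0.13, 0.93, 0.03, 0.0, 0.02, 0.0]]
```

View pics/c13.png

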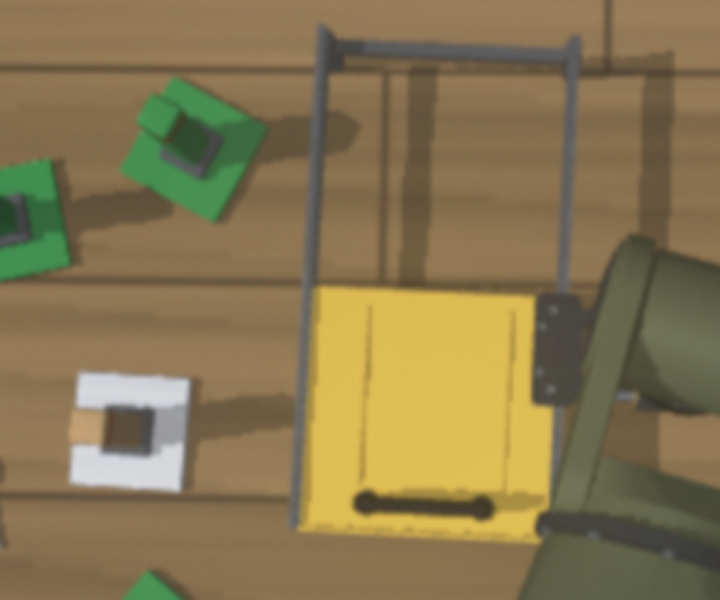

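View pics/side13.png

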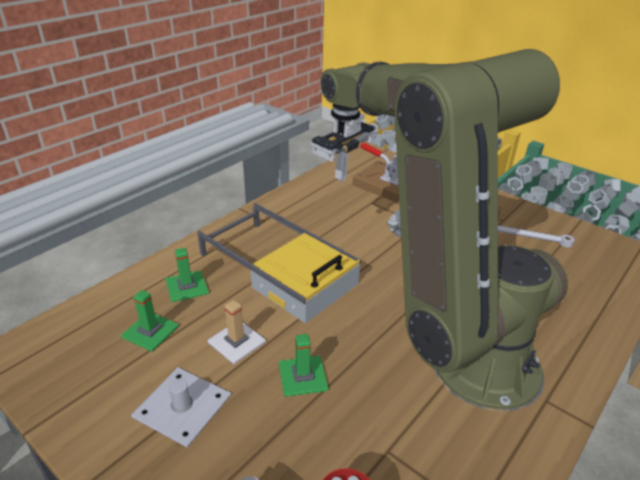

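The cover's near edge lies on the near rim in crop c13, at (295–545, 528–540). The tamper stands upright beside the bin, the base plate and coupler haven't been touched, and the arm is clear, so I'm handing in.

```bash
python3 -c "
from cell import job
print(job.sign_off())"
```

```text
the job is handed in; nothing more can be done
None
```

I pressed the caps down with the ash-handled, aluminium-footed tamper and stood it back on its foot on the rack. I then hooked the cover handle from behind, slid the cover to its stop and let go, and handed in after about 24 s of the 67 s allowed. The sign-off reports no verdict.

**Last checks**
- **Cover:** the force jumped at x ≈ 449 mm, where I expected the stop. In the last top picture its near edge lies on the bin's near rim.
- **Tamper:** it stands upright at about (492, 339) mm, well outside the bin. The gripper is clear of everything.
- **Bystanders:** nothing went near the base plate or the half coupler, and the base plate looks unmoved in the last side picture. I did not measure either one's shift.
- **Caps:** all eight lie in one layer, three, two and three. With the foot pressing, its underside stopped about 62 mm above the work surface. A cap is 52 mm high, so the middles under the foot are at most about 36 mm, against the 45 mm limit.

**What failed or disagreed**
- **Tilted caps:** the two middle caps stay tilted. A third press, with a small drag to level them, helped one and tilted the other further.
- **Cap height:** an early camera estimate put one middle cap near 46 mm. The foot's stop height and the later equal sizes in the wrist picture contradict that, and I relied on them.
- **Force:** the first press peaked at about 50 N and the second briefly near 35 N, above the 20 N you named for a cap but under the wrist limit.
- **Cameras:** the top and wrist cameras differed by about 5 mm in y, so I used the wrist and arm values.
- **Cover at the start:** it was already about 15 mm off fully open, well under the 60 mm limit.

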